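Pack the pegs and put the peg tin away in the cupboard

TASK

Lift the lid off the steel peg tin and set it aside, lay all the loose wooden pegs inside the tin, and put the lid back on so that it sits flat in the rim. After that, open the blue cupboard door wide, slide the tin along the worktop right into the cupboard without lifting or tipping it, and shut the door fully. Leave everything else on the worktop where it is.

Things in the scene. Friction and masses are not known exactly. Their poses are not given: they have to be found in the camera images.
- tin: open stainless steel peg tin, 160 mm (its x) by 140 mm (its y), 60 mm high, walls and floor 3 mm thick, 0.45 kg with nothing in it, loose on the worktop. Origin: centre of its underside, z up. At the start its x is within 0.3 rad of world x, and it stands on the robot's right.
- lid: loose steel lid of the tin, about 0.16 kg: plate 164 x 144 x 4 mm resting on the rim; under it a 10 mm deep plug, 148 x 128 mm in its upper half, 140 x 120 mm in its lower (3 mm play each side). Origin: centre of the plug's underside; seated it lies 50 mm above the tin's origin; on the worktop it stands on the plug. Lifts straight off. A black handle bar runs along its x.
- lid_grip (a point): middle of the lid's black handle bar, 36 mm above the lid's origin. The bar is 70 mm long (lid's x), 14 mm wide (y), 14 mm high, on two feet, with 15 mm of air between it and the plate. With the lid seated, the tin can be slid along the worktop by this bar.
- cupboard: small wooden cupboard fixed on the worktop, 230 mm deep (its x), 240 wide (y), 160 high, walls and roof 12. No raised floor: the worktop runs on into it. Origin: centre of its footprint at worktop height; +x to its back; the open front is at x = -115 mm, 216 wide, 148 high; room inside 218 deep. Place and yaw (up to 0.15 rad either way) differ from start to start.
- door (a joint): blue cupboard door, 236 mm wide, 15 mm thick, as high as the cupboard: 0 rad is shut, grows as it swings out towards the robot, up to 1.9. Clockwise seen from above. Light hinge friction (about 0.05 Nm), stays where it is left. May start a little ajar (to 0.05 rad).
- door_handle (a point): middle of the door's horizontal steel bar handle: 12 mm thick, 90 mm long along the door's width, its middle 38 mm out from the door's face, 135 mm above the worktop (25 mm below the cupboard's top) and 175 mm from the hinge along the door. Turns with the door: its x points from front to inside, y along the bar towards the hinge.
- door_hinge (a point): point on the vertical hinge axis, at the cupboard's left front edge seen from the robot (+y side), 80 mm above the worktop; in the middle of the door's thickness.
- peg1: wooden spring clip peg lying on its side, 90 mm long (its x), 18 mm wide (y), 14 mm high, 25 g. Origin: centre of its underside. Two to four of the four pegs are there, on the worktop to the robot's left.
- peg2: wooden spring clip peg lying on its side, 90 mm long (its x), 18 mm wide (y), 14 mm high, 25 g. Origin: centre of its underside. Two to four of the four pegs are there, on the worktop to the robot's left.
- peg3: wooden spring clip peg lying on its side, 90 mm long (its x), 18 mm wide (y), 14 mm high, 25 g. Origin: centre of its underside. Two to four of the four pegs are there, on the worktop to the robot's left.
- peg4: wooden spring clip peg lying on its side, 90 mm long (its x), 18 mm wide (y), 14 mm high, 25 g. Origin: centre of its underside. Two to four of the four pegs are there, on the worktop to the robot's left.
- brush: bystander, to be left alone: blue plastic lint brush, 205 mm long, 50 mm wide, 29 mm high. Origin: centre of its underside, near the middle of its length, handle to -x.
- scoop: bystander, to be left alone: small white plastic scoop, 60 mm wide, 40 mm high, flat handle. Origin: centre of the underside of its bowl, handle to -x, reaching 110 mm from the origin.
- softener: bystander, to be left alone: white bottle, 76 mm across, 210 mm high. Origin: centre of its underside.
- stain_jar: bystander, to be left alone: white jar with red cap, 70 mm across, 100 mm high. Origin: centre of its underside.

How it is judged:
By the outcome, as a careful person would: the job done as asked, in the order asked, and still so for the second after the job is handed in, with the robot touching nothing.
Of peg1, peg2, peg3, peg4 only 2 to 4 are there at a start; the rules pass over those that are not, and their reading is None.
At some moment in a run one of peg1, peg2, peg3, peg4 may be knocked a few centimetres aside while the robot is not near it.
Once in a run the grip may slacken for a moment while it holds something.
It also fails if it takes over 210 s, if anything falls off the work surface, if the arm or the gripper's body presses on something with over 40 N, if the wrist force passes 120 N, or if a joint passes its speed limit or range.

ROBOT

A 6-joint arm with a two-finger parallel gripper is mounted at the origin on the work surface. World frame = base frame: x ahead of the robot, y to its left, z up, the work surface at z = 0. Lengths are in mm, angles in rad, forces in N, time in s.
With the tool pointing down it reaches from about 400 to 925 mm from the base axis. Payload 12.5 kg.
Tool frame: the origin (TCP) lies at the very end of the fingers, on their centre line; the grasp point (between the pads) lies 19 mm behind it (env.tcp_to_grasp is the distance from the TCP to the grasp point, in mm); z points along the fingers, x is the direction in which the jaws open and shut, and the axes are right-handed (so a half turn about z gives the same grasp; the last joint's range is limited). The gripper opens to 95 mm and grips with 3 to 60 N. Pads are 20 mm wide; open, the fingers measure 119 mm over their backs; the gripper's body (75 mm by 180 mm) begins 59 mm behind the grasp point.
Start: joints at [1.079, 0.491, 1.559, -0, 1.092, -0.106], TCP at [235.173, 579.086, 214.661] pointing down, gripper open.
Joint ranges: [-3.1, 3.1], [-0.84, 2.19], [0.05, 2.79], [-1.13, 4.28], [0.06, 2.93], [-2.69, 2.69]. Speed limits (rad/s): [2.22, 2.22, 2.79, 3.14, 3.14, 3.14].

INTERFACE

Orientations are given as [roll, pitch, yaw] about the fixed x, y, z axes, in that order (R = Rz(yaw) Ry(pitch) Rx(roll)).
In Python, from cell import env, vision, job gives the robot as it stands.
- The arm moves only by the shell command python3 -m pendant 'ROWS' [OPENING]. ROWS is JSON, a list of rows, each a list of 4 numbers: the shift along the tool's x, y, z in mm, then the turn about the tool's z in degrees. In form: [[tx, ty, tz, turn], ...]. A call has 1 to 8 rows; each row is the pose to reach, as a shift and turn from the pose measured when the call began, along the tool's axes at that moment; what a row does not reach only later rows make up. A row lasts 1/8 s, in which the tool goes at most 62.5 mm and 10.7 degrees, less where a joint would pass 70% of its speed; a pose out of reach is approached as far as the arm can. A call with a gripper value outside its range is refused whole. OPENING is the closure, from 0 (fully open) to 1 (shut), set as the call begins (- or left out, the last holds). The fingers move at their own pace and stop on an object; the grip force is fixed at half the most. Time passes only in rows, so rows that repeat a pose let the fingers close. It gives the time, the measured TCP pose, the force and the opening at its end, in the units of the state.
- env.state(): the state, without advancing time (a new reading comes with each control period).
- vision.read_camera(name): name is "side" or "top" or "wrist"; returns a dict with "pixels" (480x640x3 uint8, red, green, blue), "intrinsics" (3x3 intrinsics, pixels), "R" (3x3) and "t" (3): a world point X has camera coordinates R X + t; the wrist camera has in their place "tool_from_camera" (4x4, takes a point from camera to tool coordinates, whose origin is the TCP and whose axes are the tool frame's). Camera axes: x right, y down, z forward; pixel columns grow to the right and rows downward; lengths in mm; the calibration is good to about 2 mm. A picture is of the moment at which its call begins: read the wrist's pose just before it. There is no depth.
- job.job_done(): hands the job in, once; it reports no verdict.
Trained networks look in a picture, given as the dict that the camera call returned (one of the last four; its "shot" number tells which), for a name from the list of things; names that differ only in an ending like _2 or _b are one class to them, and where a whole thing is asked for, a point or a joint stands for the part that bears it (a point fixed in the world has none). Each returns a list of dicts, best first, with "confidence" (0 to 1); they miss things now and then, are a little off and sometimes report something else, mostly with a low value. They report only what shows in the picture. A call takes as long as a camera call.
- vision.find_in(picture, query): "at" ([x, y, z] in mm, in the coordinates of the camera as it stood for that picture, good to about 4 mm: the middle of the surface that is visible of it).
- vision.regions_of(picture, query): "pixels" (480x640 bool, what is visible of it).
The state is a dict: "t": time; "joints": joint angles; "qvel": joint speeds; "tau": joint torques, N m; "eef_pos": TCP position; "tcp_rot": TCP orientation; "ft_force": force on the tool from outside, world axes, zero at the start; "moment": the same for the moment, N m; "opening": opening from 0.0 (shut) to 1.0 (fully open).
Only numpy, scipy, OpenCV 4.12 (cv2) and the standard library are available. Lean on these libraries where they do the work, as an engineer would, in place of code of your own. Each camera call takes 0.05 s, during which the arm holds its last target.

## Working session

There is one attempt and no reset: what is moved stays moved. The work goes in short steps, Python scripts to look and compute and a shell command to move; the robot and the scene stay as the last step left them, time stands still between calls to the robot, and variables do not carry over. Pictures are saved under pics/ and viewed, and the job is handed in when it is done.

```bash
ls -la; mkdir -p pics
cat > look.py <<'E'
import sys,cv2,numpy as np
from cell import env,vision,job
def shot(cam,name):
    p=vision.read_camera(cam); cv2.imwrite(f'pics/{name}.png',p['pixels'][:,:,::-1]); return p
def toworld(p,at,st=None):
    return p['R'].T@(np.array(at)-p['t'])
E
python3 - <<'E'
from look import *
print(env.state())
for c in ['side','top','wrist']:
    p=shot(c,c+'0'); print(c,p.keys(),p['intrinsics'].tolist())
    if c!='wrist': print((-p['R'].T@p['t']).round(),p['R'].round(3).tolist())
    else: print(p['tool_from_camera'])
E
```

```text
total 12
drwxr-xr-x  3 agent agent 4096 Dec  7 03:33 .
drwxr-xr-x 23 root  root  4096 Dec  7 03:33 ..
drwxr-xr-x  2 agent agent 4096 Dec  7 03:33 pics
{'t': 0.0, 'joints': array([ 1.07939123e+00,  4.91564360e-01,  1.55947786e+00,  1.14455361e-05,
        1.09171921e+00, -1.05580409e-01]), 'qvel': array([-7.45498840e-05, -7.65414765e-04,  6.62327272e-04, -8.56215047e-04,
       -8.63724317e-04,  1.47133975e-04]), 'tau': array([-2.47695170e-03, -6.12673616e+01, -2.58168054e+01,  6.90575852e-02,
        4.84452350e-02, -1.20375644e-04]), 'eef_pos': array([235.04231876, 578.83628262, 214.04899246]), 'tcp_rot': array([-3.14145939e+00,  1.16120058e-03,  1.18496643e+00]), 'ft_force': array([ 0.76610424, -0.40041848, -0.05886638]), 'moment': array([0.02664921, 0.01056626, 0.00715405]), 'opening': 1.0018914873622338}
side dict_keys(['pixels', 'intrinsics', 'R', 't', 'shot']) [[489.8469788070691, 0.0, 320.3863670333428], [0.0, 489.8469788070691, 243.82757728183998], [0.0, 0.0, 1.0]]
[530. 884. 998.] [[-0.997, -0.081, -0.015], [-0.045, 0.69, -0.722], [0.069, -0.719, -0.692]]
top dict_keys(['pixels', 'intrinsics', 'R', 't', 'shot']) [[492.1315974121014, 0.0, 308.3298756296442], [0.0, 492.1315974121014, 235.11099831246517], [0.0, 0.0, 1.0]]
[ 389.  -52. 1656.] [[0.024, -1.0, -0.006], [-0.989, -0.023, -0.146], [0.146, 0.01, -0.989]]
wrist dict_keys(['pixels', 'intrinsics', 'tool_from_camera', 'shot']) [[401.622336372603, 0.0, 318.4356475462561], [0.0, 401.622336372603, 241.94877893809996], [0.0, 0.0, 1.0]]
[[ 9.99999310e-01 -7.24776968e-04  9.24572925e-04 -3.46894082e-01]
 [ 4.86309281e-04  9.71797935e-01  2.35814623e-01 -6.66229514e+01]
 [-1.06941107e-03 -2.35814011e-01  9.71797617e-01 -1.70551721e+02]
 [ 0.00000000e+00  0.00000000e+00  0.00000000e+00  1.00000000e+00]]
```

View pics/top0.png

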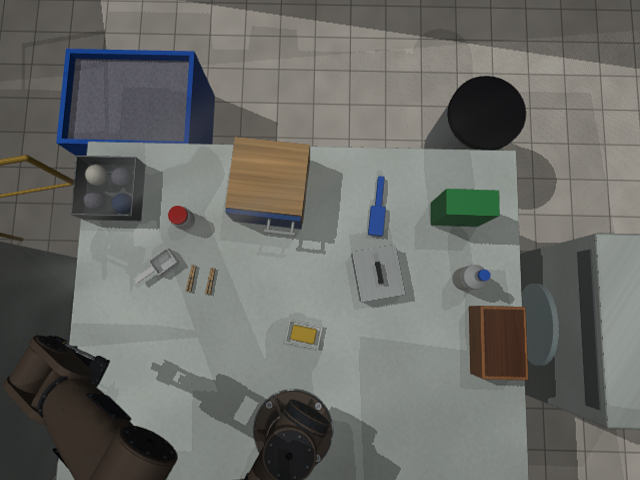

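View pics/side0.png

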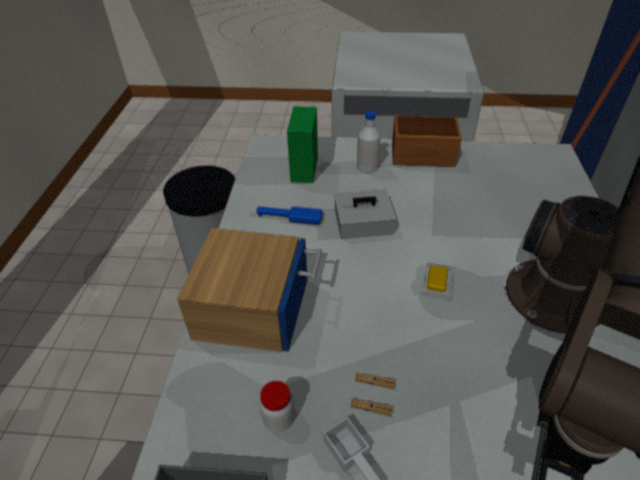

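View pics/wrist0.png

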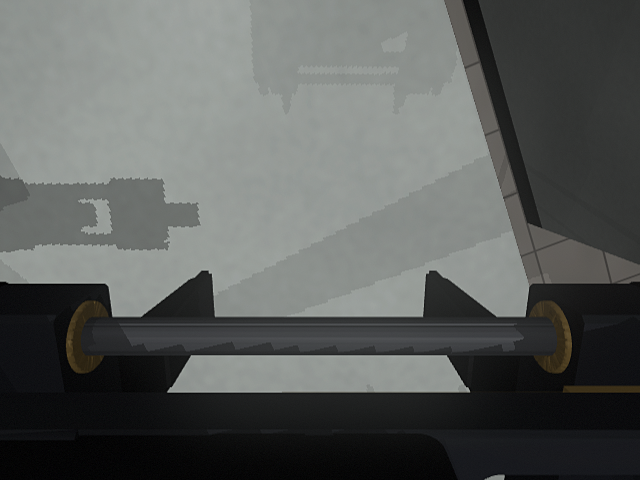

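Run:
```python
from look import *
for c in ['top','side']:
    p=vision.read_camera(c)
    for n in ['tin','lid','lid_grip','cupboard','door','door_handle','peg1','brush','scoop','softener','stain_jar']:
        for d in vision.find_in(p,n)[:6]:
            print(c,n,round(d['confidence'],2),toworld(p,d['at']).round(1))
print(env.state()['t'])
```

```text
top lid_grip 0.62 [ 504.1 -262.9   64.4]
top cupboard 0.63 [770.2  91.9 161.6]
top door 0.64 [666.2  90.6 137.3]
top door_handle 0.68 [ 485.  -537.   137.6]
top door_handle 0.61 [665.6  91.8 140.3]
top peg1 0.71 [469.2 287.1  16.9]
top peg1 0.53 [474.5 352.7  13. ]
top brush 0.75 [ 701.5 -270.2   26. ]
top scoop 0.85 [516.8 454.1  14.8]
top scoop 0.58 [661.9  93.2 142.7]
top softener 0.82 [ 487.8 -538.5  140. ]
top stain_jar 0.64 [666.8 379.3 100.7]
side tin 0.92 [ 503.7 -199.8   31. ]
side lid 0.87 [ 507.3 -253.9   63.5]
side lid 0.21 [475.5 358.1  13.9]
side lid_grip 0.8 [ 506.  -257.3   68.9]
side cupboard 0.95 [776.2 164.8 163.2]
side door 0.93 [668.3 123.2 124. ]
side door 0.37 [466.5 294.1  12.2]
side door_handle 0.68 [665.5 126.6 133. ]
side peg1 0.92 [465.3 293.7   9.7]
side peg1 0.68 [ 503.  -258.4   65.6]
side peg1 0.61 [477.3 359.4  14.5]
side brush 0.61 [ 704.9 -255.8   25.6]
side scoop 0.74 [525.1 447.3  22.2]
side softener 0.81 [ 494.9 -525.3  107.9]
side stain_jar 0.85 [674.4 404.9  90.5]
side stain_jar 0.48 [ 497.4 -527.1  108.1]
side stain_jar 0.22 [665.3 122.9 124.5]
1.35
```

The top view shows the tin near (379,273) with the lid on and the cupboard at (268,180) with its door nearly shut. There are two pegs at (192,279) and (211,281), and the scoop and red-capped jar are close to them. Next I measure exact poses from the masks.

```bash
cat >> look.py <<'E'
def camRt(p,st=None):
    if 'R' in p: return p['R'],p['t']
    from scipy.spatial.transform import Rotation as Ro
    T=p['tool_from_camera']; Rw=Ro.from_euler('xyz',st['tcp_rot']).as_matrix()
    Rc=Rw@T[:3,:3]; c=Rw@T[:3,3]+st['eef_pos']
    return Rc.T,-Rc.T@c
def plane(p,uv,z,st=None):
    R,t=camRt(p,st); uv=np.atleast_2d(uv).astype(float)
    d=np.c_[uv,np.ones(len(uv))]@np.linalg.inv(p['intrinsics']).T@R
    c=-R.T@t
    return (c+d*((z-c[2])/d[:,2])[:,None])[:,:2]
def proj(p,X,st=None):
    R,t=camRt(p,st); x=(np.atleast_2d(X)@R.T+t)@p['intrinsics'].T
    return x[:,:2]/x[:,2:]
def rect(p,mask,z,st=None):
    v,u=np.nonzero(mask); w=plane(p,np.c_[u,v],z,st).astype(np.float32)
    r=cv2.minAreaRect(w); return [np.round(x,1) for x in (r[0],r[1])]+[round(r[2],1)]
E
python3 - <<'E'
from look import *
for c in ['top','side']:
    p=vision.read_camera(c)
    for n,z in [('lid',64),('lid_grip',90),('peg1',14),('cupboard',160),('door',160),('tin',0),('brush',20),('scoop',10)]:
        for d in vision.regions_of(p,n)[:4]:
            m=d['pixels']; v,u=np.nonzero(m)
            if len(u)>5: print(c,n,round(d['confidence'],2),len(u),(round(u.mean()),round(v.mean())),rect(p,m,z))
p=vision.read_camera('top')
a=cv2.resize(p['pixels'][130:320,220:420,::-1],None,fx=4,fy=4,interpolation=cv2.INTER_CUBIC)
cv2.imwrite('pics/topc.png',a[:600])
print(env.state()['t'])
E
```

```text
top lid 0.93 2270 (378, 273) [array([ 505.3, -264.1]), array([166.2, 144.6]), 11.1]
top lid_grip 0.6 2322 (378, 273) [array([ 502.8, -260.6]), array([166.9, 146. ]), 11.1]
top lid_grip 0.48 121 (191, 279) [array([471.5, 332.7]), array([15.6, 80.4]), 80.8]
top peg1 0.58 133 (210, 281) [array([469.8, 287.7]), array([18.2, 85.1]), 83.5]
top cupboard 0.58 6648 (268, 184) [array([763. ,  94.8]), array([246.4, 295.2]), 85.0]
top door 0.93 1042 (268, 221) [array([645. , 103.7]), array([236.3,  63.6]), 85.9]
top brush 0.74 655 (377, 212) [array([ 734.5, -269.8]), array([ 52.4, 204.2]), 83.9]
top brush 0.52 1064 (267, 221) [array([668.9, 116.9]), array([256.5,  72.6]), 84.6]
top scoop 0.8 658 (159, 264) [array([507.4, 478.1]), array([ 73.2, 156.2]), 37.7]
side lid_grip 0.73 1731 (364, 206) [array([ 507.2, -229.9]), array([164.4, 144.4]), 10.8]
side peg1 0.81 358 (376, 380) [array([469.6, 293.9]), array([24.3, 89.1]), 81.1]
side peg1 0.73 369 (372, 407) [array([476.9, 358.8]), array([22.8, 87.5]), 81.8]
side cupboard 0.71 13156 (247, 288) [array([767. , 149.5]), array([345.6, 299.6]), 85.4]
si
[... 227 characters left out ...]
[21.7, 76. ]), 82.0]
side tin 0.68 811 (366, 229) [array([ 502.5, -229.8]), array([106. , 181.3]), 84.2]
side tin 0.68 778 (294, 214) [array([ 741.3, -286. ]), array([ 79.3, 208.3]), 84.7]
side brush 0.87 742 (294, 214) [array([ 737.7, -261. ]), array([ 76.9, 205.4]), 88.8]
side brush 0.61 1522 (277, 405) [array([680.4, 371. ]), array([ 72.3, 121.3]), 19.8]
side brush 0.22 376 (375, 380) [array([470.2, 297.4]), array([24.7, 89.1]), 81.4]
side brush 0.15 1750 (349, 447) [array([514.9, 462.9]), array([ 71.3, 141.6]), 36.7]
side scoop 0.74 1769 (349, 447) [array([515.8, 459.2]), array([ 73.2, 141.3]), 33.5]
side scoop 0.61 2023 (296, 290) [array([674.3,  31.5]), array([388.7,  77.2]), 83.4]
2.3
```

View pics/topc.png

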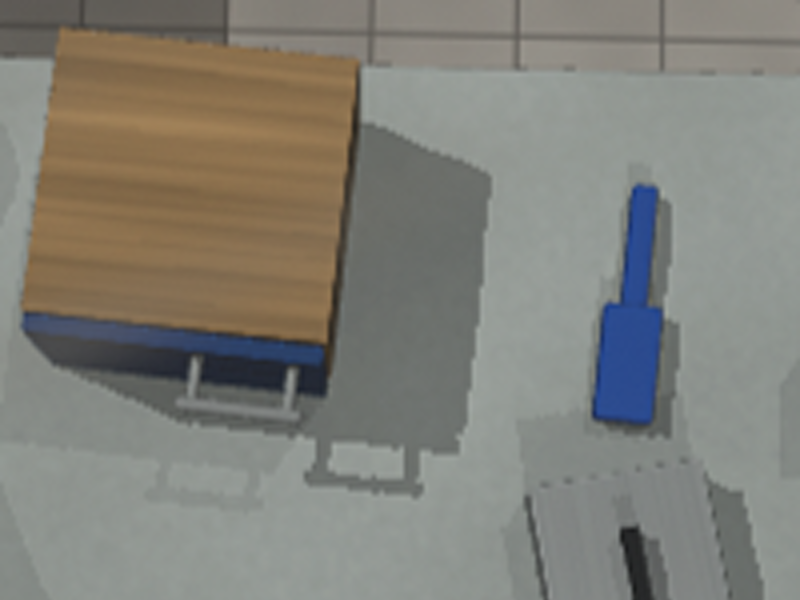

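Run:
```python
from look import *
p=vision.read_camera('top')
q=np.array([[60,28],[358,60],[325,347],[24,313],[24,326],[323,362],[178,403],[297,416]])/4+[220,130]
w=plane(p,q,160).round(1);print(w.tolist()); print(plane(p,q[6:],135).round(1).tolist())
def ang(a,b):d=b-a;return np.degrees(np.arctan2(d[1],d[0])).round(1),np.hypot(*d).round(1)
print(ang(w[3],w[0]),ang(w[2],w[1]),ang(w[1],w[0]),ang(w[2],w[3]),w[:4].mean(0))
for d in vision.regions_of(p,'lid_grip')[:3]+vision.regions_of(p,'peg2')[:3]:print(rect(p,d['pixels'],14))
p=vision.read_camera('side')
cv2.imwrite('pics/sidec.png',cv2.resize(p['pixels'][210:360,170:370,::-1],None,fx=4,fy=4,interpolation=cv2.INTER_CUBIC))
```

```text
[[917.6, 202.8], [896.4, -33.8], [665.7, -13.8], [687.1, 220.2], [676.9, 219.7], [653.9, -12.6], [619.3, 98.2], [611.3, 6.3]]
[[623.2, 100.7], [615.0, 7.3]]
(np.float64(-4.3), np.float64(231.2)) (np.float64(-5.0), np.float64(231.6)) (np.float64(84.9), np.float64(237.5)) (np.float64(84.8), np.float64(235.0)) [791.7   93.85]
[array([ 508.4, -270.7]), array([172.9, 152. ]), 11.6]
[array([476.5, 351.3]), array([19.1, 87.5]), 80.3]
[array([469.9, 288.2]), array([16.4, 85.4]), 81.6]
[array([ 501.2, -580.1]), array([ 83. , 129.3]), 13.8]
```

View pics/sidec.png

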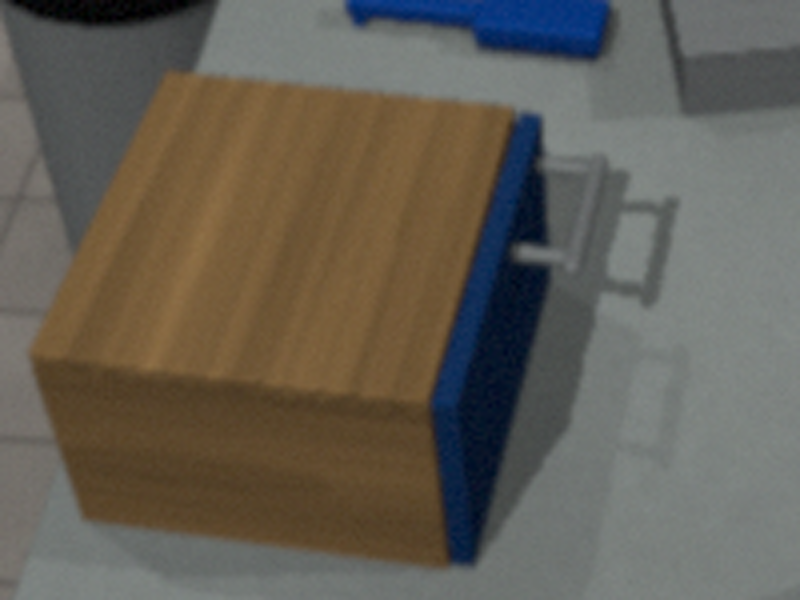

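```bash
cat > go.py <<'E'
import sys; from look import *
from scipy.spatial.transform import Rotation as Ro
# usage go.py x y z yawdeg (TCP) ; prints tool shift & turn
def rel(x,y,z,yaw,st=None):
    st=st or env.state(); R=Ro.from_euler('xyz',st['tcp_rot']).as_matrix()
    d=R.T@(np.array([x,y,z])-st['eef_pos']); y0=np.degrees(st['tcp_rot'][2])
    t=-(yaw-y0); t=(t+180)%360-180
    q6=np.degrees(st['joints'][5])
    return d.round(1).tolist()+[round(t,1)]
if __name__=='__main__':
    a=list(map(float,sys.argv[1:])); st=env.state()
    for i in range(0,len(a),4):
        print(rel(*a[i:i+4],st))
    print('q',np.degrees(st['joints']).round(0),'t',st['t'],'tcp',st['eef_pos'].round(1),np.degrees(st['tcp_rot']).round(1))
E
python3 go.py 480 320 260 0
```

```text
[-147.9, 324.3, -45.3, np.float64(67.9)]
q [62. 28. 89.  0. 63. -6.] t 2.5 tcp [235.2 579.1 214.7] [-180.    -0.    67.9]
```

```bash
python3 -m pendant '[[-30,60,-45,10],[-60,120,-45,20],[-90,180,-45,30],[-110,240,-45,40],[-130,300,-45,50],[-148,324,-45,60],[-148,324,-45,68],[-148,324,-45,68]]' 0
python3 - <<'E'
from look import *
st=env.state()
p=shot('wrist','wpeg')
print(st['eef_pos'].round(1),st['tcp_rot'].round(3))
for d in vision.regions_of(p,'peg1')[:5]:
    print(d['confidence'],d['pixels'].sum(),rect(p,d['pixels'],14,st))
E
python3 go.py 505 -120 260 -40 505 -264 200 -79
```

```text
t: 3.5
eef_pos: [480.0, 319.6, 259.6]
tcp_rot: [-3.141, 0.0, -0.002]
ft_force: [0.4, -0.0, -0.4]
opening: 1.002
[480.  319.6 259.6] [-3.141e+00  0.000e+00 -2.000e-03]
0.91 1372 [array([470.2, 292.6]), array([19.6, 89.2]), 81.6]
0.89 1466 [array([476.9, 356. ]), array([19.3, 90.1]), 81.3]
[24.8, 440.4, -0.4, np.float64(40.1)]
[24.5, 584.4, 59.6, np.float64(79.1)]
q [27. 22. 93.  0. 65. 27.] t 3.6 tcp [479.4 320.4 259.7] [-1.8e+02 -0.0e+00  1.0e-01]
```

View pics/wpeg.png

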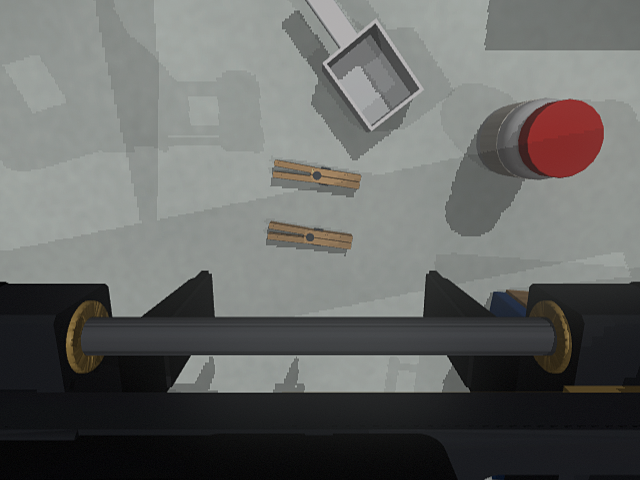

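The wrist view shows both pegs clearly, at (316,176) and (310,237). The scoop is at (373,75) and the jar at (550,140), both clear of them. Now I move to the lid.

```bash
python3 -m pendant '[[5,62,0,10],[10,124,0,20],[15,186,0,30],[20,248,0,40],[25,310,0,50],[25,372,0,60],[25,434,0,70],[25,490,0,79]]'; python3 go.py 480 -264 260 -79
```

```text
t: 4.6
eef_pos: [505.3, -170.9, 259.9]
tcp_rot: [-3.141, -0.0, -1.378]
ft_force: [0.2, -0.1, 0.5]
opening: 0.999
[86.5, 42.7, -0.1, np.float64(0.0)]
q [-26.  18.  99.   0.  63.  53.] t 4.6 tcp [ 505.3 -170.9  259.9] [-180.   -0.  -79.]
```

```bash
python3 -m pendant '[[46,9,0,0],[91,18,0,0],[91,18,0,0]]'
python3 - <<'E'
from look import *
st=env.state()
p=shot('wrist','wlid')
print(st['eef_pos'].round(1),st['tcp_rot'].round(3))
for n,z in [('lid',64),('lid_grip',93)]:
  for d in vision.regions_of(p,n)[:3]:
    print(n,d['confidence'],d['pixels'].sum(),rect(p,d['pixels'],z,st))
  for d in vision.find_in(p,n)[:2]:
    R,t=camRt(p,st); print(d['confidence'],R.T@(np.array(d['at'])-t))
# dark pixels = bar
g=p['pixels'].max(2); m=(g<60); m[280:]=0
n,l,s,c=cv2.connectedComponentsWithStats(m.astype(np.uint8))
for i in range(1,n):
    if s[i,4]>150: print(s[i],c[i],rect(p,l==i,93,st))
E
```

```text
t: 4.97
eef_pos: [505.1, -265.5, 259.5]
tcp_rot: [-3.141, -0.0, -1.378]
ft_force: [0.6, -0.2, 0.2]
opening: 0.999
[ 505.1 -265.5  259.5] [-3.141 -0.    -1.378]
lid 0.84 27215 [array([ 506.6, -262.7]), array([163.2, 143.5]), 11.1]
lid 0.25 4241 [array([ 661.1, -260.8]), array([45.9, 66.8]), 85.2]
0.58 [ 512.70852815 -259.27408214   64.66432667]
lid_grip 0.77 27221 [array([ 511.4, -262.3]), array([151.7, 132.8]), 11.3]
0.64 [ 513.39868133 -265.45605851   64.26827519]
0.35 [ 514.01525605 -522.5941506    61.25639312]
[ 534    0  106   98 6639] [602.86142491  45.98629312] [array([ 686.5, -452. ]), array([87.6, 65.5]), 89.2]
[ 308  180   17   80 1302] [316.33179724 219.02073733] [array([ 506.9, -262.7]), array([68.4, 13.5]), 11.2]
```

View pics/wlid.png

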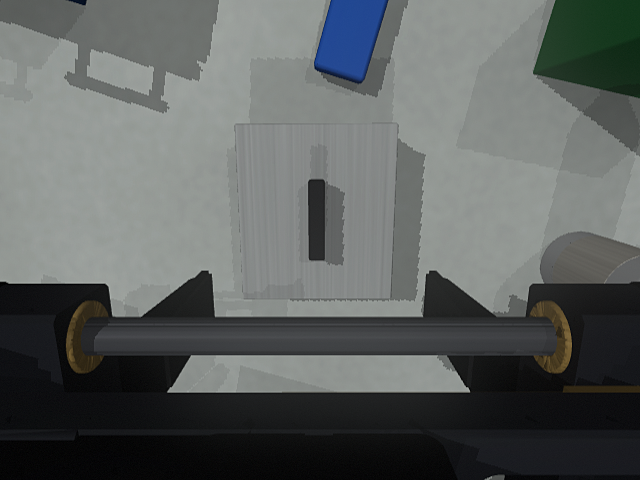

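The bar is at (316,219) and square to the jaws. The lid centre is (506.8, -262.7) with yaw 11.1°, and the plate measures 163 x 143, which matches. Next I descend and grip.

```bash
python3 go.py 506.8 -262.7 70 -78.9; python3 -m pendant '[[-2,-2,60,0],[-2,-2,120,0],[-2,-2,160,0],[-2,-2,180,0],[-2,-2,189,0],[-2,-2,189,0]]'; python3 go.py 506.8 -262.7 70 -78.9
```

```text
[0.6, -1.3, 190.0, np.float64(0.1)]
q [-34.  21.  94.   0.  65.  45.] t 5.225 tcp [ 505.3 -262.4  260. ] [-180.    -0.   -78.8]
t: 5.98
eef_pos: [507.2, -259.6, 71.3]
tcp_rot: [-3.141, -0.0, -1.375]
ft_force: [0.8, 0.4, 0.5]
opening: 0.999
[3.0, 1.0, 1.3, np.float64(0.1)]
q [-34.  34. 105.   0.  41.  45.] t 5.975 tcp [ 507.2 -259.6   71.3] [-180.    -0.   -78.8]
```

```bash
python3 -m pendant '[[1,0,0,0],[1,0,0,0],[1,0,0,0],[1,0,0,0],[1,0,0,0],[1,0,0,0]]' 1; python3 -m pendant '[[0,0,-15,0],[0,0,-30,0],[0,0,-60,0],[0,0,-90,0],[0,0,-90,0]]'; python3 go.py 500 -60 160 -78.9
```

```text
t: 6.72
eef_pos: [507.4, -260.6, 71.2]
tcp_rot: [-3.141, -0.0, -1.375]
ft_force: [-0.3, -0.3, -0.1]
opening: 0.423
t: 7.35
eef_pos: [508.2, -261.1, 164.3]
tcp_rot: [-3.137, -0.004, -1.375]
ft_force: [0.4, 0.5, -0.7]
opening: 0.004
[-198.8, -31.0, 3.7, np.float64(0.1)]
q [-34.  27. 100.   0.  52.  45.] t 7.35 tcp [ 508.2 -261.1  164.3] [-179.8   -0.2  -78.8]
```

The fingers hadn't finished closing when I lifted, so the lid stayed put. I'll reopen, go back down and wait longer.

```bash
python3 -m pendant '[[0,0,0,0],[0,0,0,0],[0,0,0,0],[0,0,0,0],[0,0,0,0],[0,0,0,0]]' 0.4
python3 - <<'E'
from look import *
st=env.state()
p=shot('wrist','wlid2')
print(st['eef_pos'].round(1),st['tcp_rot'].round(3),st['opening'])
for n,z in [('lid',64)]:
  for d in vision.regions_of(p,n)[:1]:
    print(n,d['confidence'],d['pixels'].sum(),rect(p,d['pixels'],z,st))
E
```

```text
t: 8.1
eef_pos: [508.2, -261.1, 164.3]
tcp_rot: [-3.137, -0.004, -1.375]
ft_force: [0.0, 0.3, -0.6]
opening: 0.568
[ 508.2 -261.1  164.3] [-3.137 -0.004 -1.375] 0.5684088494691703
lid 0.69 37894 [array([ 520.7, -260. ]), array([135.7, 144.2]), 11.1]
```

View pics/wlid2.png

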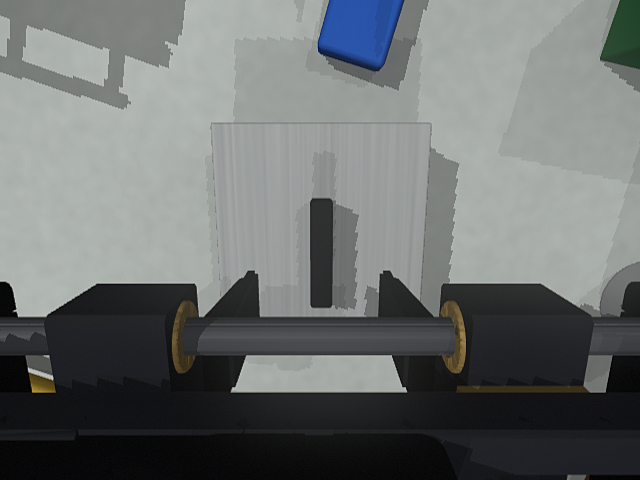

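```bash
python3 -m pendant '[[0,0,50,0],[0,0,80,0],[0,0,94,0],[0,0,94,0]]'; python3 -m pendant '[[0,0,0,0],[0,0,0,0],[0,0,0,0],[0,0,0,0],[0,0,0,0],[0,0,0,0],[0,0,0,0],[0,0,0,0]]' 1
```

```text
t: 8.7
eef_pos: [508.6, -261.3, 70.0]
tcp_rot: [-3.138, -0.003, -1.375]
ft_force: [0.6, 0.4, 1.0]
opening: 0.6
t: 9.7
eef_pos: [508.7, -261.4, 70.2]
tcp_rot: [-3.138, -0.003, -1.375]
ft_force: [-0.9, -0.0, 4.2]
opening: 0.144
```

```bash
python3 -m pendant '[[0,0,-10,0],[0,0,-20,0],[0,0,-40,0],[0,0,-60,0],[0,0,-90,0],[0,0,-90,0]]'; python3 go.py 500 -50 160 -78.9
```

```text
t: 10.45
eef_pos: [509.0, -261.6, 162.3]
tcp_rot: [-3.135, -0.006, -1.375]
ft_force: [-0.2, -0.4, -1.1]
opening: 0.145
[-209.3, -32.3, 1.3, np.float64(0.1)]
q [-34.  27. 101.   0.  52.  45.] t 10.45 tcp [ 509.  -261.6  162.3] [-179.6   -0.4  -78.8]
```

```bash
python3 -m pendant '[[-50,-8,0,0],[-105,-16,0,0],[-160,-24,0,0],[-209,-32,0,0],[-209,-32,50,0],[-209,-32,100,0],[-209,-32,130,0],[-209,-32,130,0]]'; python3 go.py 500 -50 21 -78.9
```

```text
t: 11.45
eef_pos: [499.2, -50.6, 29.1]
tcp_rot: [-3.14, -0.004, -1.375]
ft_force: [0.9, -0.3, -1.1]
opening: 0.145
[-0.5, -0.8, 8.1, np.float64(0.1)]
q [-13.  35. 116.  -0.  29.  66.] t 11.45 tcp [499.2 -50.6  29.1] [-179.9   -0.2  -78.8]
```

```bash
python3 -m pendant '[[0,0,4,0],[0,0,7,0],[0,0,9,0],[0,0,9,0],[0,0,9,0]]';  python3 -m pendant '[[0,0,0,0],[0,0,0,0],[0,0,0,0],[0,0,0,0]]' 0.5; python3 go.py 470 293 200 81.6
```

```text
t: 12.08
eef_pos: [499.4, -50.6, 20.4]
tcp_rot: [-3.139, -0.004, -1.375]
ft_force: [-1.0, 0.3, -1.5]
opening: 0.146
t: 12.58
eef_pos: [499.4, -50.7, 20.4]
tcp_rot: [-3.139, -0.004, -1.375]
ft_force: [-0.5, 0.3, 0.1]
opening: 0.484
[-342.0, -38.5, -181.0, np.float64(-160.4)]
q [-13.  35. 116.  -0.  28.  66.] t 12.575 tcp [499.4 -50.7  20.4] [-179.9   -0.2  -78.8]
```

```bash
python3 -m pendant '[[0,0,-60,0],[0,0,-120,0],[-40,-4,-180,0],[-95,-10,-180,4],[-150,-16,-180,8],[-205,-22,-180,12],[-260,-28,-180,16],[-315,-34,-180,19]]' 0.6; python3 go.py 470 293 200 -98.4
```

```text
t: 13.58
eef_pos: [470.4, 267.4, 199.2]
tcp_rot: [-3.138, -0.003, -1.708]
ft_force: [1.5, 0.1, -0.7]
opening: 0.401
[-25.3, 3.9, -0.9, np.float64(0.5)]
q [ 23.  22. 102.  -0.  55. 121.] t 13.575 tcp [470.4 267.4 199.2] [-179.8   -0.2  -97.9]
```

```bash
python3 -m pendant '[[-25,4,0,0],[-25,4,0,0],[-25,4,0,0]]'
python3 - <<'E'
from look import *
st=env.state()
p=shot('wrist','wp1')
print(st['eef_pos'].round(1),st['tcp_rot'].round(3),st['opening'])
for d in vision.regions_of(p,'peg1')[:4]:
    print(d['confidence'],d['pixels'].sum(),rect(p,d['pixels'],14,st))
E
python3 go.py 470 293 4 -98.4
```

```text
t: 13.95
eef_pos: [469.7, 292.1, 199.0]
tcp_rot: [-3.138, -0.004, -1.708]
ft_force: [0.6, -0.1, 0.1]
opening: 0.401
[469.7 292.1 199. ] [-3.138 -0.004 -1.708] 0.40090558474797167
0.95 1919 [array([478.4, 354.4]), array([19.5, 91.3]), 80.5]
0.95 1485 [array([470.6, 290.5]), array([17.1, 89.2]), 81.8]
[-1.9, 0.9, 195.2, np.float64(0.5)]
q [ 25.  23. 101.  -0.  56. 123.] t 14.05 tcp [470.  291.7 199.2] [-179.8   -0.2  -97.9]
```

View pics/wp1.png

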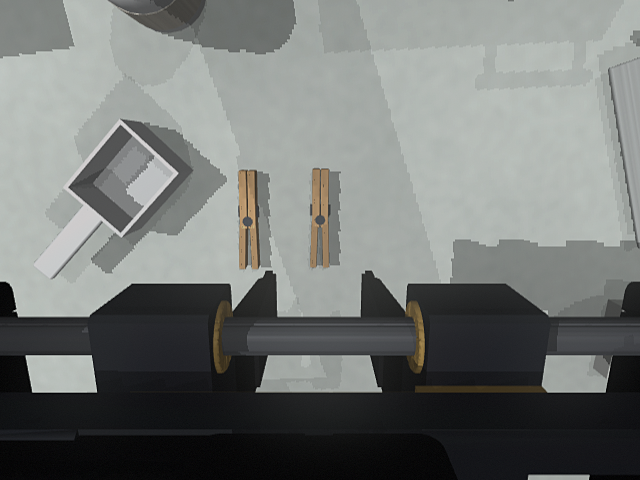

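The peg at (320,218) is centred and square to the jaws. I descend and grip it.

```bash
python3 -m pendant '[[0,0,60,0],[0,0,120,0],[0,0,170,0],[0,0,190,0],[0,0,195,0],[0,0,195,0]]'; python3 -m pendant '[[0,0,0,0],[0,0,0,0],[0,0,0,0],[0,0,0,0],[0,0,0,0],[0,0,0,0]]' 1
```

```text
t: 14.8
eef_pos: [471.1, 290.6, 4.7]
tcp_rot: [-3.137, -0.003, -1.71]
ft_force: [0.1, 0.2, 0.8]
opening: 0.4
t: 15.55
eef_pos: [471.3, 290.7, 5.4]
tcp_rot: [-3.136, -0.003, -1.71]
ft_force: [0.0, -1.4, 6.5]
opening: 0.185
```

```bash
python3 -m pendant '[[0,0,-30,0],[0,0,-80,0],[0,0,-130,0],[0,0,-130,0]]';python3 go.py 505 20 134 -79  506.8 -261 134 -78.9
```

```text
t: 16.05
eef_pos: [472.0, 291.9, 139.0]
tcp_rot: [-3.131, 0.001, -1.71]
ft_force: [0.1, -0.5, -0.5]
opening: 0.187
[264.7, -70.3, 5.5, np.float64(-19.0)]
[542.8, -111.0, 5.6, np.float64(-19.1)]
q [ 25.  28. 104.  -0.  48. 123.] t 16.05 tcp [472.  291.9 139. ] [-1.794e+02  1.000e-01 -9.800e+01]
```

```bash
python3 go.py 512.2 -287.5 150 -78.9; python3 -m pendant '[[60,-15,0,0],[120,-30,-5,-4],[180,-45,-10,-8],[240,-60,-10,-12],[300,-72,-10,-16],[360,-84,-10,-19],[420,-95,-10,-19],[480,-105,-10,-19]]'; python3 go.py 512.2 -287.5 150 -78.9
```

```text
[568.2, -120.2, -10.3, np.float64(-19.1)]
q [ 25.  28. 104.  -0.  48. 123.] t 16.05 tcp [472.  291.9 139. ] [-1.794e+02  1.000e-01 -9.800e+01]
t: 17.05
eef_pos: [508.8, -200.0, 148.6]
tcp_rot: [-3.132, -0.002, -1.378]
ft_force: [0.1, -0.1, -0.2]
opening: 0.189
[86.6, 13.4, -1.3, np.float64(-0.1)]
q [-29.  26. 105.   0.  48.  50.] t 17.05 tcp [ 508.8 -200.   148.6] [-1.794e+02 -1.000e-01 -7.900e+01]
```

```bash
python3 -m pendant '[[45,7,0,0],[86,13,0,0],[86,13,0,0],[86,13,0,0]]'
python3 - <<'E'
from look import *
st=env.state()
p=shot('wrist','wt1')
print(st['eef_pos'].round(1),st['tcp_rot'].round(3),st['opening'])
E
```

```text
t: 17.55
eef_pos: [512.0, -286.1, 147.7]
tcp_rot: [-3.133, -0.0, -1.379]
ft_force: [0.6, 0.8, -0.5]
opening: 0.187
[ 512.  -286.1  147.7] [-3.133 -0.    -1.379] 0.186565764918365
```

View pics/wt1.png

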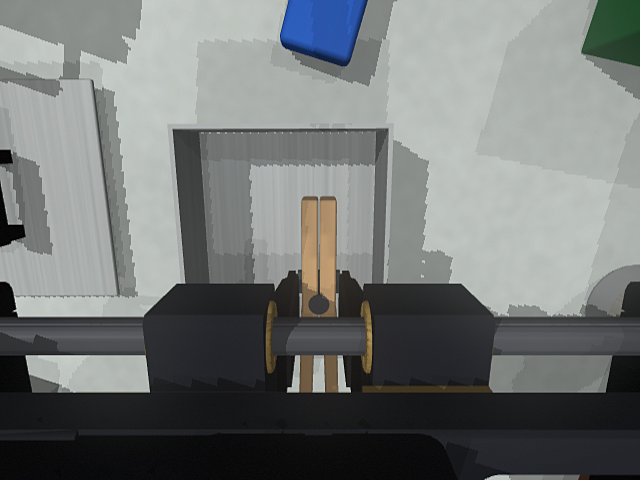

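```bash
python3 - <<'E'
from look import *
st=env.state(); p=vision.read_camera('wrist')
w=plane(p,[[168,127],[392,127]],60,st); print(w, np.degrees(np.arctan2(*(w[0]-w[1])))) 
a=np.radians(11.1); print(w.mean(0)-80*np.array([np.cos(a),np.sin(a)]))
E
python3 go.py 512.2 -287.5 10 -78.9
```

```text
[[ 569.27322905 -179.06007989]
 [ 595.88140146 -315.61481142]] -11.026124465693998
[ 504.07390213 -262.73920297]
[1.7, 1.8, 138.3, np.float64(-0.0)]
q [-36.  29.  99.   0.  51.  43.] t 17.65 tcp [ 512.4 -285.6  148.3] [-179.5   -0.   -78.9]
```

```bash
python3 -m pendant '[[1,1,50,0],[1,1,100,0],[1,1,125,0],[1,1,134,0],[1,1,138,0],[1,1,138,0]]'; python3 -m pendant '[[0,0,0,0],[0,0,0,0],[0,0,0,0],[0,0,0,0]]' 0.65; python3 -m pendant '[[0,0,-20,0],[0,0,-70,0],[0,0,-130,0],[0,0,-180,0],[0,0,-180,0]]'
python3 - <<'E'
from look import *
st=env.state()
p=shot('wrist','wt2')
E
python3 go.py 477.5 355 190 -98.6
```

```text
t: 18.4
eef_pos: [513.2, -286.7, 11.1]
tcp_rot: [-3.132, -0.002, -1.377]
ft_force: [0.1, 0.1, -1.1]
opening: 0.187
t: 18.9
eef_pos: [513.2, -286.7, 11.2]
tcp_rot: [-3.132, -0.002, -1.377]
ft_force: [0.2, 0.0, 0.3]
opening: 0.346
t: 19.52
eef_pos: [512.5, -287.5, 195.0]
tcp_rot: [-3.127, -0.007, -1.377]
ft_force: [0.4, 0.1, -0.8]
opening: 0.349
[-636.5, -90.1, 1.1, np.float64(19.7)]
q [-36.  26.  97.   0.  56.  43.] t 19.575 tcp [ 511.7 -286.9  192.6] [-179.3   -0.2  -78.9]
```

View pics/wt2.png

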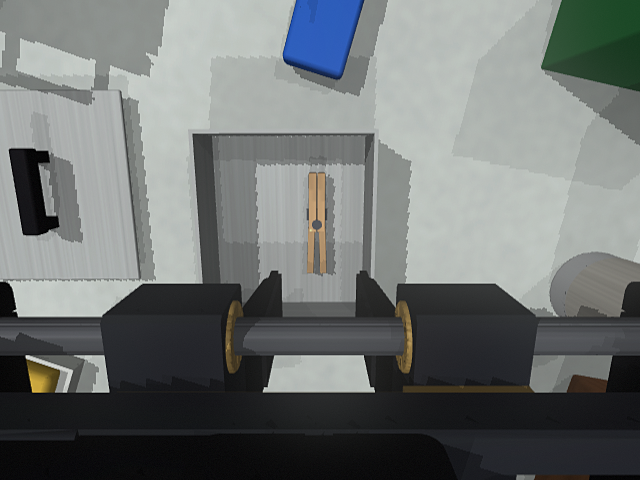

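The peg lies flat in the tin at (317,222). Now the second peg.

```bash
python3 -m pendant '[[-60,0,0,0],[-122,0,0,2],[-184,-10,0,4],[-246,-20,0,8],[-308,-40,0,12],[-370,-50,0,16],[-432,-60,0,19],[-494,-70,0,19]]' 0.6; python3 go.py 477.5 355 190 -98.6
```

```text
t: 20.58
eef_pos: [484.5, 209.1, 189.8]
tcp_rot: [-3.131, -0.001, -1.709]
ft_force: [0.8, -0.2, 0.9]
opening: 0.399
[-143.6, 27.1, -0.6, np.float64(0.7)]
q [ 16.  22. 105.  -0.  53. 114.] t 20.575 tcp [484.5 209.1 189.8] [-1.794e+02 -1.000e-01 -9.790e+01]
```

```bash
python3 -m pendant '[[-60,12,0,0],[-115,22,0,1],[-143,27,0,1],[-143,27,0,1],[-143,27,0,1]]'
python3 - <<'E'
from look import *
st=env.state()
p=shot('wrist','wp2')
print(st['eef_pos'].round(1),st['tcp_rot'].round(3),st['opening'])
for d in vision.regions_of(p,'peg1')[:4]:
    print(d['confidence'],d['pixels'].sum(),rect(p,d['pixels'],14,st))
E
python3 go.py 477.5 355 4.5 -98.6
```

```text
t: 21.2
eef_pos: [477.1, 353.5, 188.2]
tcp_rot: [-3.133, -0.002, -1.727]
ft_force: [0.9, -0.8, 0.5]
opening: 0.4
[477.1 353.5 188.2] [-3.133e+00 -2.000e-03 -1.727e+00] 0.3998625574787151
0.77 1600 [array([478.3, 355.3]), array([17.4, 89.4]), 81.3]
[-2.0, 2.1, 184.4, np.float64(-0.4)]
q [ 30.  27.  96.  -0.  57. 130.] t 21.3 tcp [477.6 353.3 188.9] [-1.795e+02 -1.000e-01 -9.900e+01]
```

View pics/wp2.png

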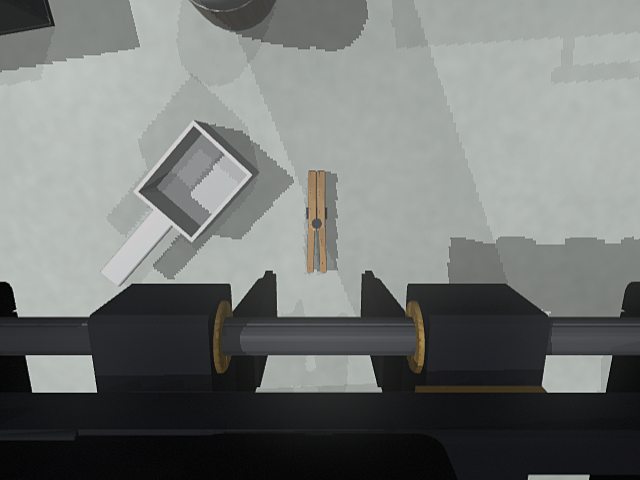

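The peg is at (317,222), and the scoop's nearest corner at (258,172) is about 47 mm off, enough room for the fingers.

```bash
python3 -m pendant '[[-1,1,60,0],[-1,1,120,0],[-1,1,165,0],[-1,1,180,0],[-1,1,184,0],[-1,1,184,0]]'; python3 -m pendant '[[0,0,0,0],[0,0,0,0],[0,0,0,0],[0,0,0,0],[0,0,0,0],[0,0,0,0]]' 1; python3 -m pendant '[[0,0,-30,0],[0,0,-80,0],[0,0,-140,0],[0,0,-140,0]]';python3 go.py 500.6 -235 150 -78.9
```

```text
t: 22.05
eef_pos: [479.2, 354.1, 6.3]
tcp_rot: [-3.13, -0.0, -1.728]
ft_force: [0.7, 0.2, 0.4]
opening: 0.398
t: 22.8
eef_pos: [479.4, 354.2, 7.1]
tcp_rot: [-3.13, 0.0, -1.728]
ft_force: [-1.5, -0.6, 6.9]
opening: 0.185
t: 23.3
eef_pos: [479.2, 355.4, 151.5]
tcp_rot: [-3.124, 0.005, -1.728]
ft_force: [0.4, -0.5, -1.0]
opening: 0.185
[579.8, -113.6, 0.5, np.float64(-20.1)]
q [ 30.  29.  98.  -1.  52. 130.] t 23.3 tcp [479.2 355.4 151.5] [-179.     0.3  -99. ]
```

```bash
python3 -m pendant '[[60,-12,0,0],[120,-26,0,-3],[180,-40,0,-6],[240,-54,0,-9],[300,-66,0,-12],[360,-78,0,-16],[420,-90,0,-20],[480,-100,0,-20]]'; python3 go.py 500.6 -235 150 -78.9
```

```text
t: 24.3
eef_pos: [502.3, -136.2, 149.9]
tcp_rot: [-3.124, -0.001, -1.378]
ft_force: [0.7, 0.3, -0.6]
opening: 0.186
[96.6, 20.6, -0.4, np.float64(-0.1)]
q [-23.  24. 109.   1.  46.  56.] t 24.3 tcp [ 502.3 -136.2  149.9] [-179.   -0.  -79.]
```

```bash
python3 -m pendant '[[50,10,0,0],[96,20,0,0],[96,20,0,0],[96,20,0,0]]'
python3 - <<'E'
from look import *
p=shot('wrist','wt3')
E
python3 go.py 500.6 -235 12 -78.9
```

```text
t: 24.8
eef_pos: [500.5, -233.7, 148.8]
tcp_rot: [-3.125, 0.001, -1.378]
ft_force: [0.4, 1.5, -0.4]
opening: 0.188
[1.7, 2.8, 137.0, np.float64(-0.0)]
q [-32.  26. 104.   1.  49.  46.] t 24.85 tcp [ 500.7 -233.3  149.1] [-179.     0.   -78.9]
```

View pics/wt3.png

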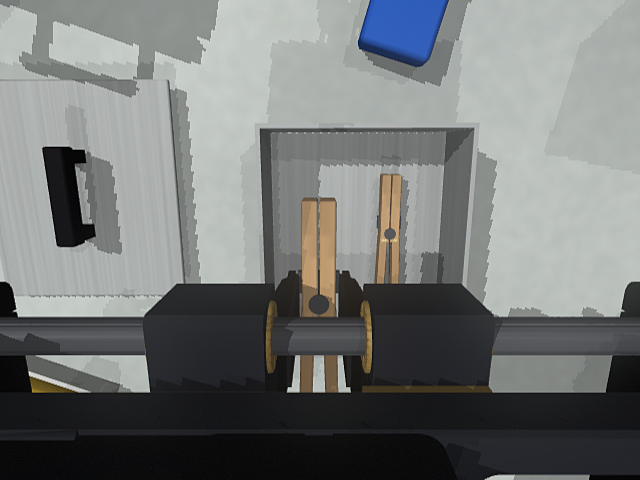

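```bash
python3 -m pendant '[[1,2,50,0],[1,2,100,0],[1,2,125,0],[1,2,133,0],[1,2,137,0],[1,2,137,0]]'; python3 -m pendant '[[0,0,0,0],[0,0,0,0],[0,0,0,0],[0,0,0,0]]' 0.65; python3 -m pendant '[[0,0,-20,0],[0,0,-70,0],[0,0,-130,0],[0,0,-180,0],[0,0,-180,0]]'
python3 - <<'E'
from look import *
st=env.state()
p=shot('wrist','wt4')
p=shot('top','tt4')
E
python3 go.py 499.4 -50.7 150 -78.9
```

```text
t: 25.6
eef_pos: [501.7, -234.1, 12.8]
tcp_rot: [-3.124, -0.0, -1.377]
ft_force: [0.4, -0.0, 0.1]
opening: 0.186
t: 26.1
eef_pos: [501.7, -234.1, 12.9]
tcp_rot: [-3.124, -0.001, -1.377]
ft_force: [-0.1, 0.2, -0.4]
opening: 0.348
t: 26.72
eef_pos: [499.6, -235.3, 196.5]
tcp_rot: [-3.119, -0.005, -1.377]
ft_force: [0.0, 0.4, -0.4]
opening: 0.352
[-180.2, -35.7, 43.3, np.float64(-0.0)]
q [-32.  23. 102.   1.  54.  46.] t 26.825 tcp [ 498.2 -234.5  192.7] [-179.    -0.   -78.9]
```

View pics/wt4.png

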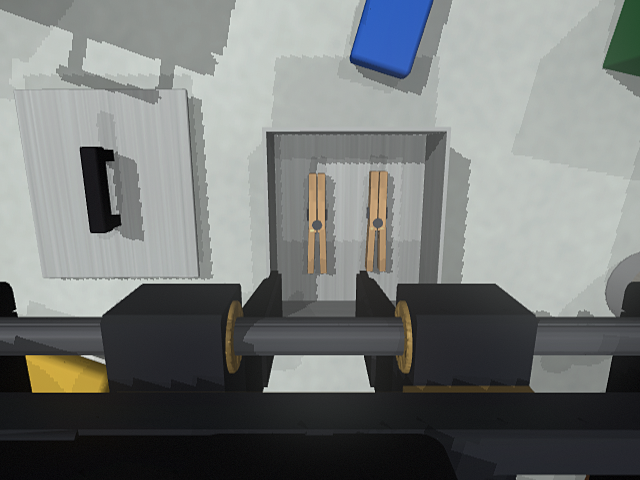

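View pics/tt4.png

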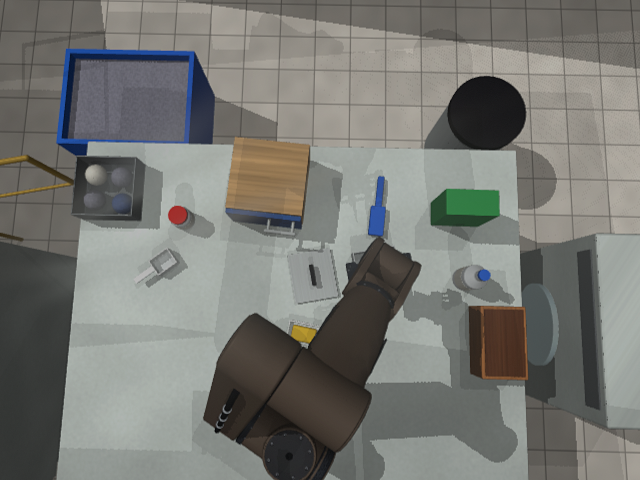

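Both pegs lie in the tin, at (317,222) and (377,222). The top view shows no other pegs. I refine the tin pose and fetch the lid.

Run:
```python
from look import *
st=env.state(); p=vision.read_camera('wrist'); cv2.imwrite('pics/z.png',cv2.resize(p['pixels'][110:290,250:470,::-1],None,fx=3.5,fy=3.3,interpolation=cv2.INTER_CUBIC))
for n in ['tin','lid']:
  for d in vision.regions_of(p,n)[:2]:
    m=d['pixels'];v,u=np.nonzero(m); print(n,d['confidence'],m.sum(),u.min(),u.max(),v.min(),v.max())
    if n=='lid': print(rect(p,m,14,st))
print(env.state()['eef_pos'],st['eef_pos'])
```

```text
tin 0.96 28123 264 455 123 316
lid 0.92 31859 13 200 84 275
[array([497.8, -51.2]), array([163.9, 145.4]), 11.1]
[ 497.98830178 -234.37176519  191.41291518] [ 498.23251694 -234.50409806  192.73616828]
```

View pics/z.png

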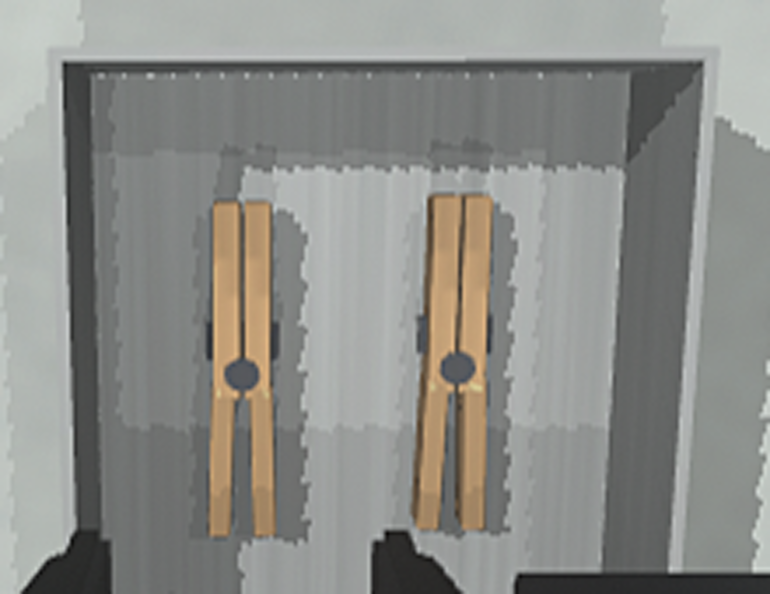

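```bash
python3 - <<'E'
from look import *
st=env.state(); p=vision.read_camera('wrist')
w=plane(p,[[264.7,125],[455,125]],60,st); d=w[0]-w[1]; print(np.hypot(*d),np.degrees(np.arctan2(-d[0],d[1])))
a=np.radians(11.1); print(w.mean(0)-80*np.array([np.cos(a),np.sin(a)]))
E
python3 -m pendant '[[-60,-12,0,0],[-120,-24,0,0],[-180,-36,30,0],[-180,-36,43,0],[-180,-36,43,0],[-180,-36,43,0]]'
python3 - <<'E'
from look import *
st=env.state()
p=shot('wrist','wl3')
print(st['eef_pos'].round(1),st['tcp_rot'].round(3),st['opening'])
g=p['pixels'].max(2); m=(g<60); m[280:]=0
n,l,s,c=cv2.connectedComponentsWithStats(m.astype(np.uint8))
for i in range(1,n):
    if s[i,4]>150: print(s[i],c[i],rect(p,l==i,43,st))
E
python3 go.py 499.4 -50.7 20.4 -78.8
```

```text
138.04711161114247 11.053454203958939
[ 504.63542182 -263.07284337]
t: 27.78
eef_pos: [499.7, -51.2, 149.4]
tcp_rot: [-3.126, 0.001, -1.378]
ft_force: [0.1, -0.8, -0.2]
opening: 0.349
[499.7 -51.2 149.4] [-3.126e+00  1.000e-03 -1.378e+00] 0.34864564940514026
[261   0  46  13 330] [289.48181818   4.14242424] [array([ 6.438e+02, -3.000e-01]), array([ 6.8, 28.1]), 11.0]
[ 308  195   20   85 1629] [317.77593616 237.0441989 ] [array([501.9, -49.6]), array([60.8, 13.4]), 11.3]
[-0.6, 2.3, 129.2, np.float64(-0.2)]
q [-14.  23. 111.   1.  45.  65.] t 27.825 tcp [499.7 -51.4 149.6] [-1.791e+02  1.000e-01 -7.900e+01]
```

View pics/wl3.png

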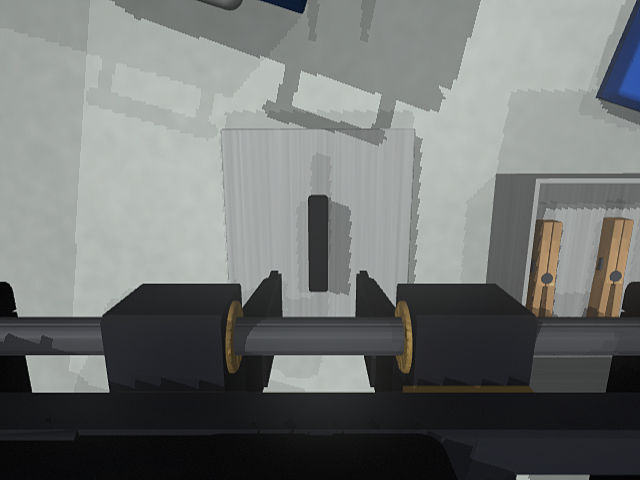

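```bash
python3 -m pendant '[[0,2,50,0],[0,2,100,0],[0,2,122,0],[0,2,129,0],[0,2,129,0],[0,2,129,0]]'; python3 -m pendant '[[0,0,0,0],[0,0,0,0],[0,0,0,0],[0,0,0,0],[0,0,0,0],[0,0,0,0]]' 1; python3 -m pendant '[[0,0,-20,0],[0,0,-60,0],[0,0,-110,0],[0,0,-140,0],[0,0,-140,0]]'; python3 go.py 508.7 -261.4 160 -78.8
```

```text
t: 28.58
eef_pos: [500.4, -51.6, 21.7]
tcp_rot: [-3.123, 0.0, -1.379]
ft_force: [0.7, -0.2, -0.1]
opening: 0.35
t: 29.32
eef_pos: [500.6, -51.5, 22.1]
tcp_rot: [-3.123, 0.0, -1.378]
ft_force: [-1.1, 0.4, 6.5]
opening: 0.144
t: 29.95
eef_pos: [498.6, -52.2, 163.7]
tcp_rot: [-3.119, -0.002, -1.378]
ft_force: [-0.8, 0.5, -2.2]
opening: 0.146
[207.3, 30.2, 3.4, np.float64(-0.2)]
q [-14.  21. 111.   1.  47.  65.] t 29.95 tcp [498.6 -52.2 163.7] [-1.787e+02 -1.000e-01 -7.900e+01]
```

```bash
python3 -m pendant '[[55,8,0,0],[110,16,0,0],[160,24,0,0],[207,30,0,0],[207,30,0,0],[207,30,0,0]]'; python3 go.py 509.5 -261.4 100 -78.8 509.5 -261.4 85 -78.8
```

```text
t: 30.7
eef_pos: [508.1, -260.5, 161.8]
tcp_rot: [-3.121, 0.0, -1.379]
ft_force: [-0.1, -0.4, -1.1]
opening: 0.143
[1.2, 0.1, 61.8, np.float64(-0.2)]
[1.2, 0.4, 76.8, np.float64(-0.2)]
q [-34.  27. 101.   1.  51.  44.] t 30.7 tcp [ 508.1 -260.5  161.8] [-178.8    0.   -79. ]
```

```bash
python3 -m pendant '[[1,0,40,0],[1,0,66,0],[1,0,70,0],[1,0,70,0]]'
python3 - <<'E'
from look import *
st=env.state()
p=shot('wrist','wl4'); p=shot('side','sl4'); cv2.imwrite('pics/sl4c.png',cv2.resize(p['pixels'][150:270,290:450,::-1],None,fx=5,fy=5,interpolation=cv2.INTER_CUBIC))
E
python3 go.py 509.5 -261.4 72 -78.8
```

```text
t: 31.2
eef_pos: [510.0, -260.6, 92.2]
tcp_rot: [-3.121, 0.0, -1.378]
ft_force: [-0.5, -0.4, -1.2]
opening: 0.143
[0.2, 1.2, 20.9, np.float64(-0.2)]
q [-34.  32. 104.   1.  43.  44.] t 31.3 tcp [ 510.2 -261.1   92.9] [-178.8   -0.   -79. ]
```

View pics/wl4.png

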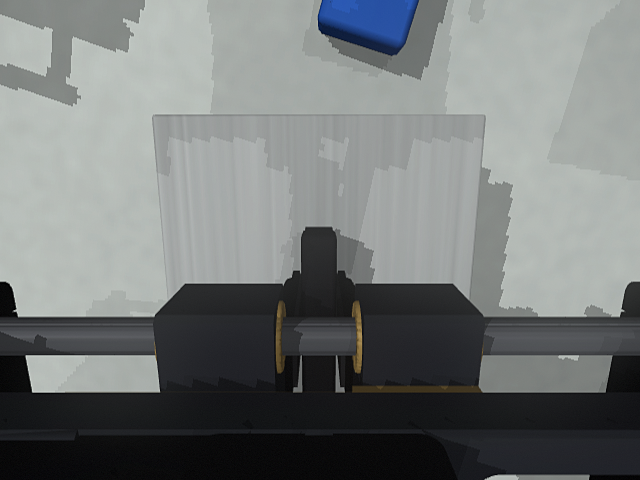

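View pics/sl4c.png

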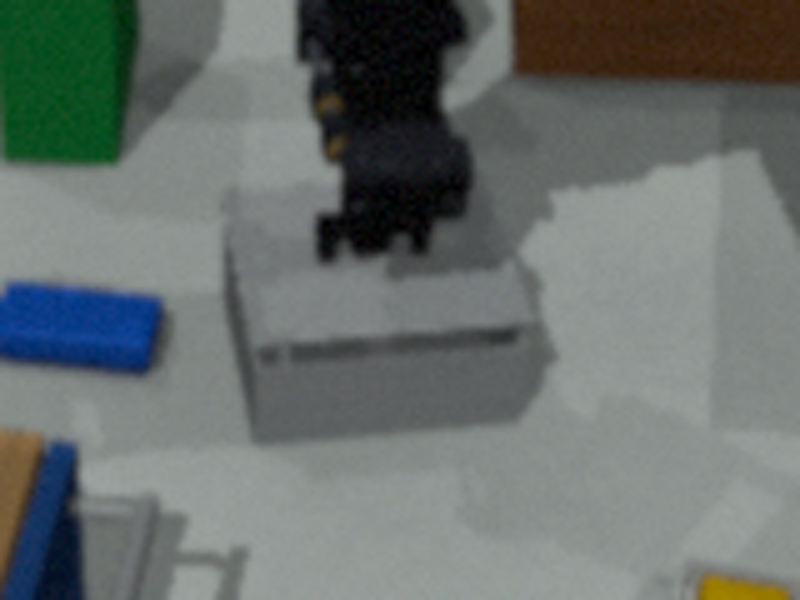

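The side view shows the lid over the tin with an even gap at about (390,345) in the crop. I lower it slowly and watch the force.

```bash
python3 -m pendant '[[0,1,6,0],[0,1,10,0],[0,1,14,0],[0,1,14,0]]'; python3 -m pendant '[[0,0,3,0],[0,0,6,0],[0,0,7,0],[0,0,7,0]]';python3 go.py 509.5 -261.4 72 -78.8
```

```text
t: 31.8
eef_pos: [509.3, -261.2, 78.5]
tcp_rot: [-3.121, -0.0, -1.378]
ft_force: [-0.4, -0.1, -1.3]
opening: 0.147
t: 32.3
eef_pos: [509.5, -261.2, 72.1]
tcp_rot: [-3.12, -0.0, -1.378]
ft_force: [-2.1, 1.4, 7.0]
opening: 0.144
[0.2, 0.0, 0.1, np.float64(-0.2)]
q [-34.  34. 105.   1.  40.  44.] t 32.3 tcp [ 509.5 -261.2   72.1] [-178.8   -0.   -79. ]
```

```bash
python3 -m pendant '[[0,0,0,0],[0,0,0,0],[0,0,0,0],[0,0,0,0]]' 0.6; python3 -m pendant '[[0,0,-30,0],[0,0,-90,0],[0,0,-130,0],[0,0,-130,0]]'
python3 - <<'E'
from look import *
st=env.state()
p=shot('wrist','wl5'); print(st['eef_pos'].round(1))
for d in vision.regions_of(p,'lid')[:2]: print(d['confidence'],rect(p,d['pixels'],64,st))
p=shot('side','sl5'); cv2.imwrite('pics/sl5c.png',cv2.resize(p['pixels'][150:270,290:450,::-1],None,fx=5,fy=5,interpolation=cv2.INTER_CUBIC))
E
```

```text
t: 32.8
eef_pos: [509.5, -261.1, 72.0]
tcp_rot: [-3.12, -0.0, -1.378]
ft_force: [-0.3, -0.1, -0.1]
opening: 0.396
t: 33.3
eef_pos: [507.6, -262.2, 204.9]
tcp_rot: [-3.117, -0.004, -1.378]
ft_force: [-0.1, 0.1, -1.2]
opening: 0.402
[ 507.6 -262.2  204.9]
```

View pics/wl5.png

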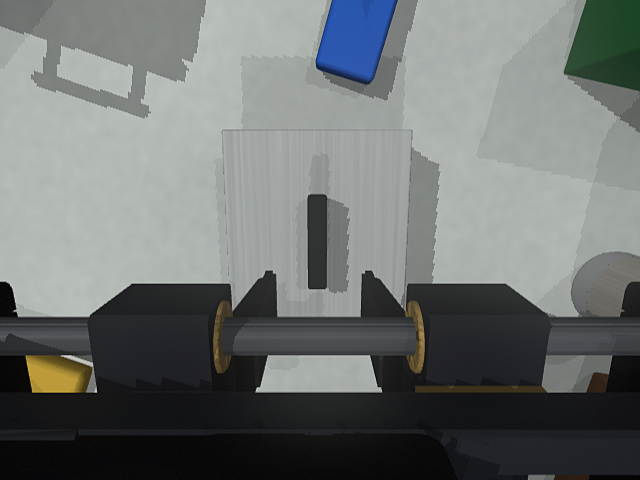

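View pics/sl5c.png

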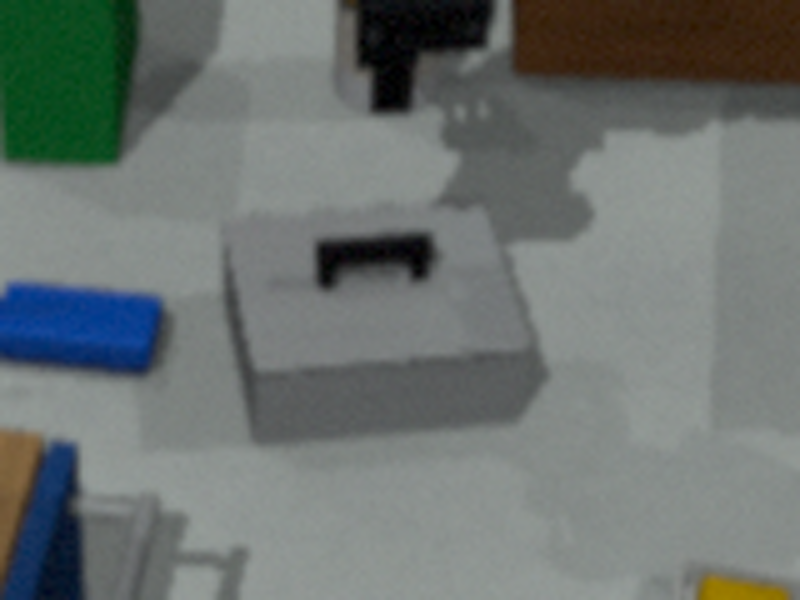

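The lid sits flat with the bar at (317,242). Now I go to the door handle.

```bash
python3 go.py 600 50 270 -5; python3 -m pendant '[[-50,-15,-20,-10],[-100,-32,-40,-20],[-155,-50,-60,-30],[-205,-70,-65,-40],[-255,-90,-65,-50],[-300,-120,-65,-60],[-324,-150,-65,-70],[-324,-154,-65,-74]]';python3 go.py 600 50 270 -5
```

```text
[-287.7, -152.8, -65.8, np.float64(-74.0)]
q [-34.  24.  99.   1.  56.  44.] t 33.45 tcp [ 506.4 -261.4  200.9] [-178.9    0.   -79. ]
t: 34.45
eef_pos: [594.8, 88.0, 267.0]
tcp_rot: [-3.136, -0.016, -0.08]
ft_force: [-0.4, 0.3, -0.3]
opening: 0.402
[8.3, 37.4, -3.1, np.float64(0.4)]
q [ 2. 23. 90.  0. 66.  7.] t 34.45 tcp [594.8  88.  267. ] [-179.7   -0.9   -4.6]
```

```bash
python3 -m pendant '[[0,0,0,0],[0,0,0,0]]'
python3 - <<'E'
from look import *
st=env.state()
p=shot('wrist','wd1'); print(st['eef_pos'].round(1),st['tcp_rot'].round(3))
for n in ['door_handle','door','cupboard']:
  for d in vision.find_in(p,n)[:2]:
    R,t=camRt(p,st); print(n,d['confidence'],(R.T@(np.array(d['at'])-t)).round(1))
E
```

```text
t: 34.7
eef_pos: [594.4, 87.8, 265.8]
tcp_rot: [-3.136, -0.014, -0.082]
ft_force: [0.1, 0.3, -1.5]
opening: 0.403
[594.4  87.8 265.8] [-3.136 -0.014 -0.082]
door_handle 0.84 [670.2 126.2 138.1]
door 0.95 [669.9 126.  143.5]
cupboard 0.86 [727.7 127.6 156.5]
cupboard 0.49 [668.5 125.7 143.2]
```

View pics/wd1.png

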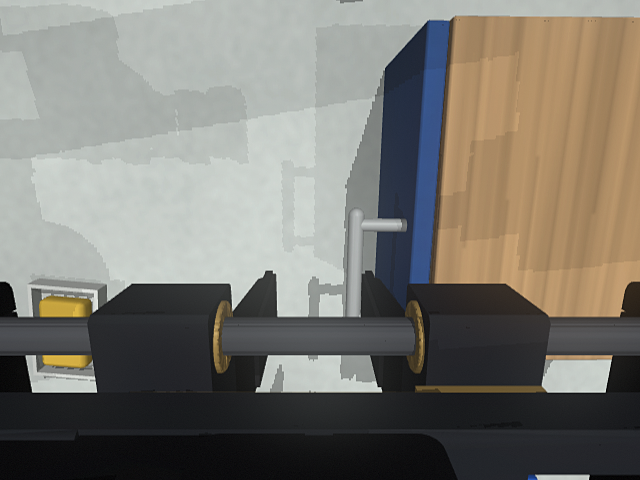

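```bash
cat > door.py <<'E'
import numpy as np
def Rz(a): return np.array([[np.cos(a),-np.sin(a)],[np.sin(a),np.cos(a)]])
E
python3 - <<'E'
from look import *
st=env.state()
p=vision.read_camera('wrist')
w=plane(p,[[430,20],[449,17],[453,16],[434,280],[411,300]],160,st);print(w.round(1).tolist())
h=plane(p,[[356,209],[348,300],[362,300],[349,220],[363,220]],138,st);print(h.round(1).tolist())
d=w[2]-w[3];print('roof front edge dir',np.degrees(np.arctan2(d[1],d[0])))
d=w[0]-w[4];print('door outer dir',np.degrees(np.arctan2(d[1],d[0])))
E
```

```text
[[677.6, 224.4], [689.6, 225.2], [692.1, 225.6], [677.3, 51.1], [660.1, 37.1]]
[[625.8, 104.7], [615.0, 32.4], [626.1, 31.4], [620.0, 96.7], [630.6, 95.8]]
roof front edge dir 85.1478683284861
door outer dir 84.6629531837967
```

```bash
python3 go.py 622.5 57 200 -4.9; python3 -m pendant '[[15,15,0,0],[30,28,30,0],[31,28,66,0],[31,28,66,0]]' 0.68;python3 go.py 622.5 57 116 -4.9
python3 - <<'E'
from look import *
p=shot('wrist','wd2')
E
```

```text
[29.1, 28.7, 67.4, np.float64(0.2)]
q [ 2. 23. 90.  0. 66.  7.] t 34.95 tcp [594.7  87.7 267.1] [-179.7   -0.9   -4.7]
t: 35.45
eef_pos: [624.0, 56.5, 199.3]
tcp_rot: [-3.136, -0.012, -0.082]
ft_force: [-0.9, -0.6, 0.2]
opening: 0.32
[-2.5, 0.1, 83.3, np.float64(0.2)]
q [-1. 29. 91.  0. 60.  4.] t 35.45 tcp [624.   56.5 199.3] [-179.7   -0.7   -4.7]
```

View pics/wd2.png

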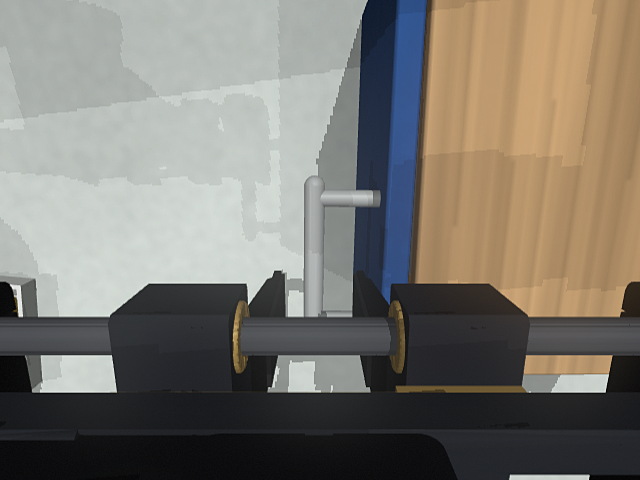

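```bash
python3 -m pendant '[[-2,0,40,0],[-2,0,70,0],[-2,0,83,0],[-2,0,83,0]]'; python3 -m pendant '[[0,0,0,0],[0,0,0,0],[0,0,0,0],[0,0,0,0],[0,0,0,0]]' 1; python3 go.py 622.5 57 116 -4.9
```

```text
t: 36.0
eef_pos: [624.4, 57.3, 118.9]
tcp_rot: [-3.136, -0.015, -0.082]
ft_force: [-1.0, 0.0, 0.1]
opening: 0.318
t: 36.62
eef_pos: [623.8, 57.4, 120.0]
tcp_rot: [-3.136, -0.015, -0.082]
ft_force: [-6.4, 0.1, 7.1]
opening: 0.115
[-1.4, 0.5, 4.0, np.float64(0.2)]
q [-1. 34. 95.  0. 50.  4.] t 36.625 tcp [623.8  57.4 120. ] [-179.7   -0.8   -4.7]
```

```bash
cat > arc.py <<'E'
import sys,numpy as np
def arc(phis,v=(-45.5,175)):
    v=np.array(v)
    for f in phis:
        a=np.radians(f);R=np.array([[np.cos(a),-np.sin(a)],[np.sin(a),np.cos(a)]])
        print(f,(R@v-v).round(0))
arc(map(float,sys.argv[1:]))
E
python3 arc.py 4 11 18 25 32 39 45
```

```text
4.0 [-12.  -4.]
11.0 [-33. -12.]
18.0 [-52. -23.]
25.0 [-70. -36.]
32.0 [-86. -51.]
39.0 [-100.  -68.]
45.0 [-110.  -83.]
```

```bash
python3 -m pendant '[[-12,-4,0,4],[-33,-12,0,11],[-52,-23,0,18],[-70,-36,0,25],[-86,-51,0,32],[-100,-68,0,39],[-110,-83,0,45],[-110,-83,0,45]]'
python3 - <<'E'
from look import *
st=env.state(); print(np.degrees(st['joints']).round(0))
p=shot('top','td1')
E
```

```text
t: 37.62
eef_pos: [522.2, 150.5, 120.0]
tcp_rot: [-3.123, -0.008, -0.868]
ft_force: [5.8, 2.4, 0.7]
opening: 0.12
[  9.  28. 107.   0.  43.  59.]
```

View pics/td1.png

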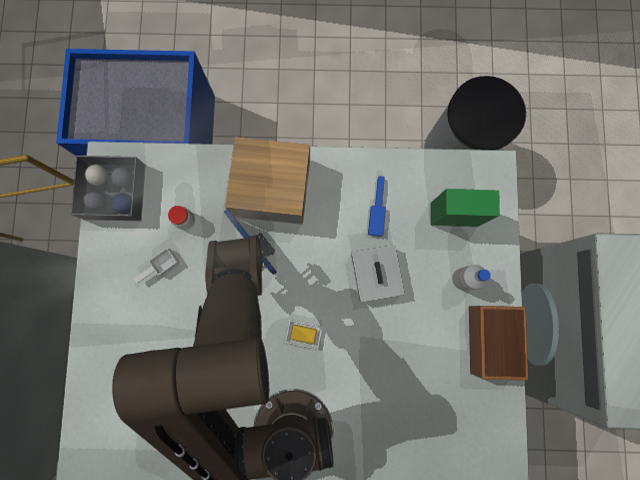

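The door is following, at about 45° in the top view near (250,240). I continue along the arc.

```bash
python3 arc.py 48 52 56; python3 -m pendant '[[-21,-7,0,7],[-41,-17,0,14],[-60,-29,0,21],[-78,-43,0,28],[-93,-59,0,35],[-106,-76,0,42],[-117,-95,0,49],[-117,-95,0,49]]'
python3 - <<'E'
from look import *
st=env.state(); print(np.degrees(st['joints']).round(0),st['ft_force'])
p=shot('top','td2')
E
```

```text
48.0 [-115.  -92.]
52.0 [-120. -103.]
56.0 [-125. -115.]
t: 38.67
eef_pos: [522.0, 300.8, 120.3]
tcp_rot: [-3.118, 0.009, -1.723]
ft_force: [16.3, -8.5, -13.7]
opening: 0.117
[ 24.  32.  99.  -0.  48. 123.] [ 16.26261294  -8.48205873 -13.70526867]
```

View pics/td2.png

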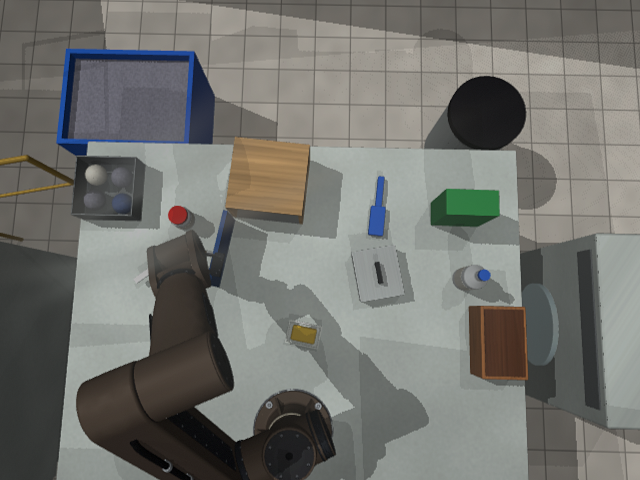

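```bash
python3 -m pendant '[[0,-3,0,0],[-8,-6,0,3],[-17,-9,0,6],[-17,-9,0,6],[-17,-9,0,6]]'; python3 -m pendant '[[0,0,0,0],[0,0,0,0],[0,0,0,0],[0,0,0,0]]' 0.68; python3 go.py 523 315 220 -104
python3 - <<'E'
from look import *
print(env.state()['ft_force'])
E
```

```text
t: 39.35
eef_pos: [530.7, 316.5, 120.2]
tcp_rot: [-3.125, 0.01, -1.827]
ft_force: [-11.3, 6.0, -2.1]
opening: 0.123
t: 39.85
eef_pos: [530.9, 316.4, 120.4]
tcp_rot: [-3.124, 0.01, -1.827]
ft_force: [-0.3, -0.4, -0.2]
opening: 0.32
[2.4, 5.6, -99.8, np.float64(-0.7)]
q [ 25.  33.  97.  -0.  49. 130.] t 39.85 tcp [530.9 316.4 120.4] [-179.     0.6 -104.7]
[-0.32697653 -0.37709165 -0.1680791 ]
```

The handle is free and the door is open to about 100°. I lift clear and swing to the tin, with the wrist turned so tool +y faces the cupboard.

```bash
python3 -m pendant '[[0,0,-60,0],[0,0,-120,0],[0,0,-120,-10],[0,0,-120,-20],[0,0,-120,-30],[0,0,-120,-40],[0,0,-120,-50],[0,0,-120,-60]]' 0.6; python3 go.py 520 100 240 -30
```

```text
t: 40.85
eef_pos: [528.7, 315.7, 240.4]
tcp_rot: [-3.124, -0.01, -0.774]
ft_force: [-0.4, -0.5, 0.7]
opening: 0.399
[144.5, 160.3, -0.9, np.float64(-14.4)]
q [25. 26. 90. -0. 64. 69.] t 40.85 tcp [528.7 315.7 240.4] [-179.    -0.6  -44.4]
```

```bash
python3 go.py 510 -100 240 30; python3 -m pendant '[[36,36,0,-10],[72,72,0,-20],[108,108,0,-30],[144,144,0,-40],[180,180,0,-50],[216,218,0,-60],[252,256,0,-70],[278,308,0,-74]]';python3 go.py 507 -261 200 101.1
```

```text
[277.2, 310.2, -2.1, np.float64(-74.4)]
q [25. 26. 90. -0. 64. 69.] t 40.85 tcp [528.7 315.7 240.4] [-179.    -0.6  -44.4]
t: 41.85
eef_pos: [512.3, -100.8, 238.0]
tcp_rot: [3.136, -0.02, 0.521]
ft_force: [0.1, -0.0, 0.4]
opening: 0.404
[-85.1, 136.1, 37.1, np.float64(-71.2)]
q [-19.  18. 103.   1.  59. -49.] t 41.85 tcp [ 512.3 -100.8  238. ] [179.7  -1.1  29.9]
```

```bash
python3 -m pendant '[[-18,30,0,-10],[-36,60,10,-20],[-54,90,20,-30],[-70,120,30,-40],[-85,136,37,-50],[-85,136,37,-60],[-85,136,37,-71],[-85,136,37,-71]]'
python3 - <<'E'
from look import *
st=env.state()
p=shot('wrist','wg1'); print(st['eef_pos'].round(1),np.degrees(st['tcp_rot']).round(1))
g=p['pixels'].max(2); m=(g<60); m[280:]=0
n,l,s,c=cv2.connectedComponentsWithStats(m.astype(np.uint8))
for i in range(1,n):
    if s[i,4]>150: print(s[i],c[i],rect(p,l==i,93,st))
E
```

```text
t: 42.85
eef_pos: [507.0, -261.1, 200.2]
tcp_rot: [3.121, -0.001, 1.759]
ft_force: [-0.1, 0.1, 0.6]
opening: 0.399
[ 507.  -261.1  200.2] [178.8  -0.  100.8]
[ 308  185   20   95 1854] [317.68446602 231.56580367] [array([ 504. , -261.9]), array([68.5, 13.5]), 11.1]
```

View pics/wg1.png

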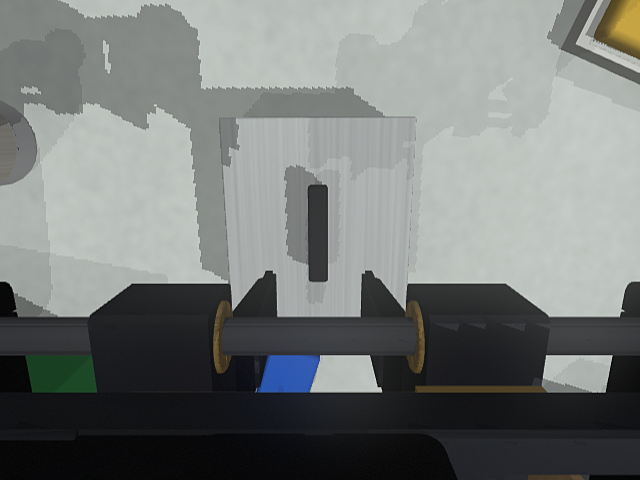

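```bash
python3 go.py 484 -265.5 71 100.9; python3 -m pendant '[[0,-12,50,0],[0,-24,100,0],[0,-26,122,0],[0,-26,130,0],[0,-26,130,0]]';python3 go.py 484 -265.5 71 101.1
```

```text
[-0.3, -26.2, 128.7, np.float64(-0.2)]
q [ -34.   24.   99.    1.   56. -136.] t 42.9 tcp [ 507.1 -261.   200.2] [178.8  -0.  100.7]
t: 43.52
eef_pos: [484.4, -265.3, 69.9]
tcp_rot: [3.121, -0.001, 1.755]
ft_force: [-0.7, 0.4, 0.0]
opening: 0.398
[-0.2, -0.5, -1.1, np.float64(-0.5)]
q [ -36.   33.  108.    1.   38. -138.] t 43.525 tcp [ 484.4 -265.3   69.9] [178.8  -0.  100.6]
```

```bash
python3 -m pendant '[[0,0,0,0],[0,0,0,0],[0,0,0,0],[0,0,0,0],[0,0,0,0],[0,0,0,0]]' 1;  python3 go.py 488 -240 70 99.6  500 -165 70 96 515 -90 70 93
```

```text
t: 44.28
eef_pos: [484.7, -265.3, 70.5]
tcp_rot: [3.12, -0.0, 1.755]
ft_force: [-1.2, 1.3, 6.1]
opening: 0.146
[24.3, 7.9, 0.7, np.float64(1.0)]
[95.8, 33.4, 1.2, np.float64(4.6)]
[166.8, 61.9, 1.8, np.float64(7.6)]
q [ -36.   33.  108.    1.   38. -138.] t 44.275 tcp [ 484.7 -265.3   70.5] [178.8  -0.  100.6]
```

```bash
python3 -m pendant '[[8,3,0,0],[24,8,0.2,1],[48,16,0.3,2],[72,25,0.5,3],[96,33,0.7,4.5],[124,44,1,6],[152,56,1.2,7],[167,62,1.3,7.5]]';  python3 go.py 531 3 70.5 89  546.6 96.6 70.5 85.1
python3 - <<'E'
from look import *
p=shot('side','ss1')
E
```

```text
t: 45.28
eef_pos: [515.0, -88.4, 70.5]
tcp_rot: [3.121, -0.003, 1.625]
ft_force: [0.2, -4.0, -0.1]
opening: 0.146
[90.3, 20.9, 0.7, np.float64(4.1)]
[183.0, 41.6, 1.4, np.float64(8.0)]
q [ -17.   31.  112.    1.   35. -111.] t 45.275 tcp [515.  -88.4  70.5] [178.8  -0.2  93.1]
```

View pics/ss1.png

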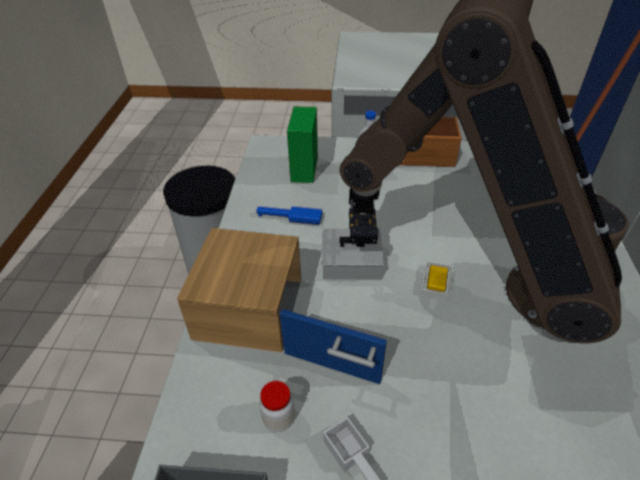

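The tin (353,255) slides flat with its lid on, and the door stands wide open at (333,345). I continue to the cupboard mouth.

```bash
python3 -m pendant '[[10,2,0,0],[34,8,0.3,1],[62,14,0.5,3],[90,21,0.7,4],[120,28,1,5.5],[150,35,1.2,7],[175,40,1.4,8],[183,42,1.4,8]]';  python3 -m pendant '[[0,0,0,0],[0,0,0,0]]'; python3 go.py 546.6 96.6 70.5 85.1
python3 - <<'E'
from look import *
st=env.state()
p=shot('top','ts2'); cv2.imwrite('pics/ts2c.png',cv2.resize(p['pixels'][130:310,190:390,::-1],None,fx=4,fy=3.3,interpolation=cv2.INTER_CUBIC))
p=shot('wrist','ws2')
E
```

```text
t: 46.32
eef_pos: [546.9, 98.5, 70.6]
tcp_rot: [3.122, -0.006, 1.487]
ft_force: [-1.9, -5.1, 2.5]
opening: 0.143
t: 46.58
eef_pos: [546.9, 98.1, 70.6]
tcp_rot: [3.122, -0.006, 1.486]
ft_force: [-0.7, 2.1, 1.7]
opening: 0.145
[-1.6, -0.2, 0.1, np.float64(0.1)]
q [  3.  33. 108.   0.  38. -82.] t 46.575 tcp [546.9  98.1  70.6] [178.9  -0.3  85.2]
```

View pics/ts2.png

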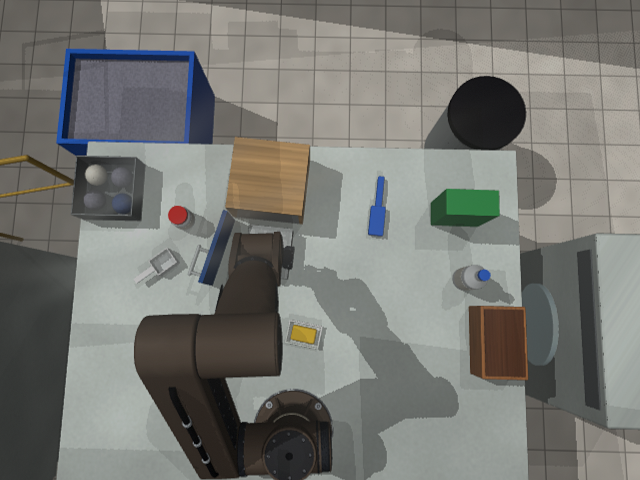

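View pics/ws2.png

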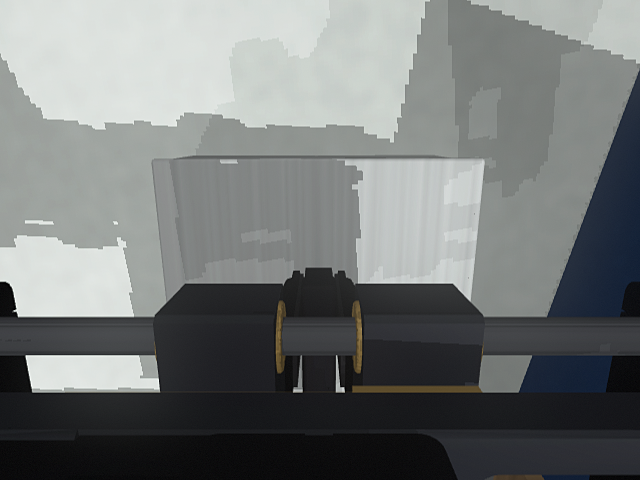

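```bash
python3 go.py 631 89.5 70.5 85.1; python3 -m pendant '[[0,8,0.2,0],[0,22,0.4,0],[0,40,0.7,0],[0,58,1.1,0],[0,74,1.4,0],[0,82,1.6,0],[0,82,1.6,0]]'; python3 go.py 631 89.5 70.5 85.1
python3 - <<'E'
from look import *
p=shot('side','ss3'); cv2.imwrite('pics/ss3c.png',cv2.resize(p['pixels'][190:390,170:420,::-1],None,fx=3,fy=3,interpolation=cv2.INTER_CUBIC))
E
```

```text
[-1.4, 84.5, 1.8, np.float64(0.1)]
q [  3.  33. 108.   0.  38. -82.] t 46.675 tcp [546.9  98.   70.6] [178.9  -0.3  85.2]
t: 47.55
eef_pos: [629.2, 90.5, 70.5]
tcp_rot: [3.121, -0.006, 1.486]
ft_force: [0.6, -0.7, 0.4]
opening: 0.145
[-0.9, 1.9, 0.1, np.float64(0.0)]
q [  2.  38.  96.   0.  45. -83.] t 47.55 tcp [629.2  90.5  70.5] [178.8  -0.3  85.1]
```

View pics/ss3c.png

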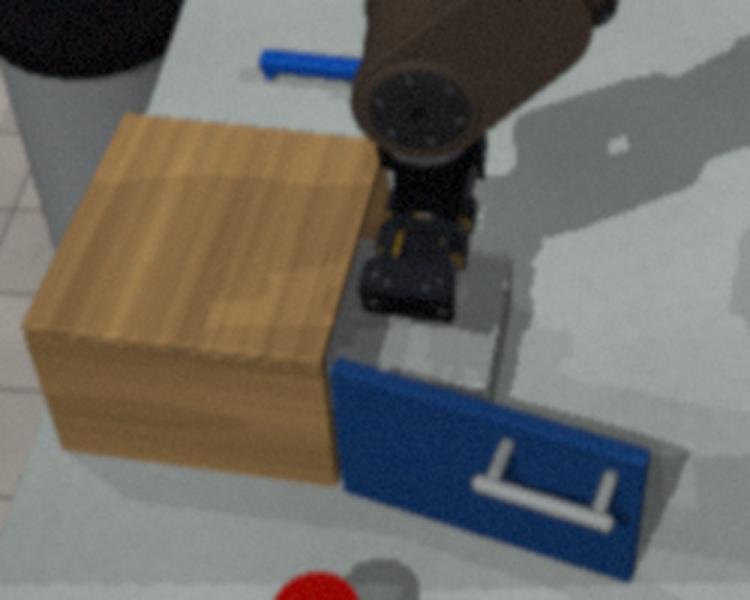

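The tin is half in and the gripper body is just short of the roof edge. I release, go up and behind the tin, then push its rear with both fingertips.

```bash
python3 -m pendant '[[0,0,0,0],[0,0,0,0],[0,0,0,0],[0,0,0,0]]' 0.6; python3 -m pendant '[[0,-2,-30,0],[0,-10,-60,0],[0,-60,-62,0],[0,-88,-62,0],[0,-88,-62,0]]' 0.4
python3 - <<'E'
from look import *
st=env.state(); print(st['eef_pos'].round(1),np.degrees(st['tcp_rot']).round(1),st['opening'])
p=shot('wrist','ws4')
p=shot('top','ts4'); cv2.imwrite('pics/ts4c.png',cv2.resize(p['pixels'][130:310,190:390,::-1],None,fx=4,fy=3.3,interpolation=cv2.INTER_CUBIC))
E
```

```text
t: 48.1
eef_pos: [629.0, 90.7, 70.5]
tcp_rot: [3.121, -0.006, 1.486]
ft_force: [-0.6, -0.1, 0.3]
opening: 0.399
t: 48.72
eef_pos: [538.8, 98.1, 131.2]
tcp_rot: [3.121, -0.006, 1.486]
ft_force: [1.6, -0.3, 0.1]
opening: 0.602
[538.8  98.1 131.2] [178.8  -0.3  85.2] 0.6017651020513395
```

View pics/ws4.png

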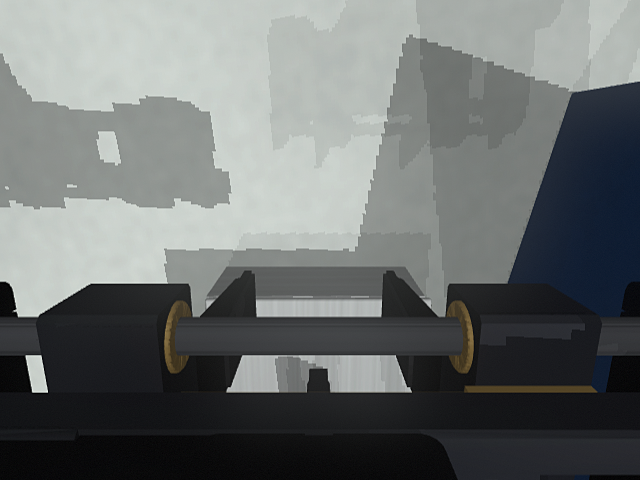

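View pics/ts4c.png

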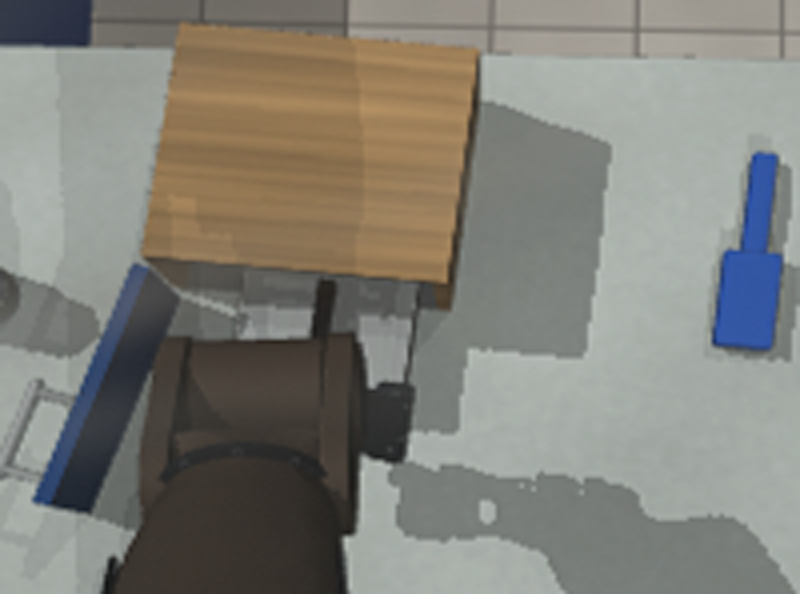

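```bash
python3 - <<'E'
from look import *
st=env.state(); p=vision.read_camera('wrist')
w=plane(p,[[206,299],[432,297]],64,st);b=plane(p,[[228,266],[412,266]],0,st); print(w,b)
for q in (w,b):
    print(np.hypot(*(q[0]-q[1])))
    for a in q: 
        d=a-np.array([679.8,105.2]); print('s',d@[.9964,-.0854],'l',d@[.0854,.9964])
E
python3 go.py 538 99 25 85.1
```

```text
[[564.3034013   25.23238463]
 [575.53622977 167.60441686]] [[563.65794841  25.7331996 ]
 [576.31130544 169.78580419]]
142.814467045599
s -108.25157659376436 l -89.54314148620564
s -109.21775785936525 l 53.27563498183747
144.6072623762853
s -108.93747545326164 l -89.09925112380087
s -108.63176293352193 l 55.5153607754312
[0.2, -5.4, 105.8, np.float64(0.0)]
q [  3.  28. 106.   0.  45. -82.] t 48.875 tcp [541.   97.9 130.9] [178.8  -0.3  85.1]
```

```bash
python3 -m pendant '[[0,-3,50,0],[0,-4,90,0],[0,-4,105,0],[0,-4,105,0]]'; python3 go.py 631.5 91 25 85.1
```

```text
t: 49.38
eef_pos: [539.7, 98.5, 25.3]
tcp_rot: [3.121, -0.006, 1.486]
ft_force: [-0.0, 0.1, -0.2]
opening: 0.6
[0.3, 92.1, 2.2, np.float64(0.0)]
q [  3.  37. 110.   0.  32. -82.] t 49.375 tcp [539.7  98.5  25.3] [178.8  -0.3  85.1]
```

```bash
python3 -m pendant '[[0,10,0.2,0],[0,20,0.5,0],[0,34,0.8,0],[0,53,1.2,0],[0,73,1.7,0],[0,92,2.1,0],[0,92,2.1,0],[0,92,2.1,0]]'; python3 go.py 631.5 91 25 85.1
python3 - <<'E'
from look import *
p=shot('side','ss5'); cv2.imwrite('pics/ss5c.png',cv2.resize(p['pixels'][190:390,170:420,::-1],None,fx=3,fy=3,interpolation=cv2.INTER_CUBIC))
E
```

```text
t: 50.38
eef_pos: [631.3, 90.7, 25.4]
tcp_rot: [3.12, -0.006, 1.486]
ft_force: [0.5, 1.0, 0.3]
opening: 0.6
[0.3, 0.1, 0.5, np.float64(0.0)]
q [  2.  42.  97.   0.  40. -83.] t 50.375 tcp [631.3  90.7  25.4] [178.8  -0.3  85.1]
```

View pics/ss5c.png

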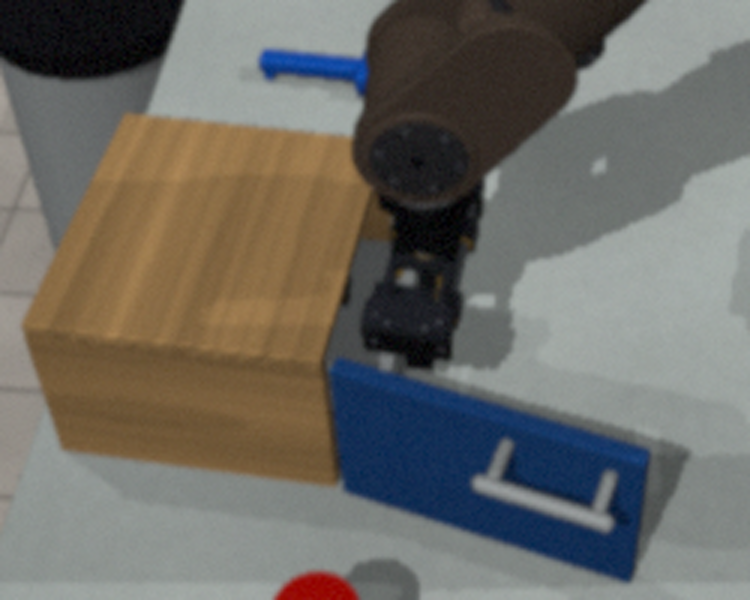

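```bash
python3 -m pendant '[[0,-10,0,0],[0,-60,0,0],[0,-120,-20,0],[0,-180,-60,0],[0,-190,-110,0],[0,-190,-110,0]]'
python3 - <<'E'
from look import *
p=shot('side','ss6'); cv2.imwrite('pics/ss6c.png',cv2.resize(p['pixels'][190:390,170:420,::-1],None,fx=3,fy=3,interpolation=cv2.INTER_CUBIC))
p=shot('top','ts6'); cv2.imwrite('pics/ts6c.png',cv2.resize(p['pixels'][170:280,210:350,::-1],None,fx=5,fy=5,interpolation=cv2.INTER_CUBIC))
E
```

```text
t: 51.18
eef_pos: [438.8, 106.8, 134.7]
tcp_rot: [3.115, -0.007, 1.487]
ft_force: [0.2, -0.0, -0.5]
opening: 0.597
```

View pics/ss6c.png

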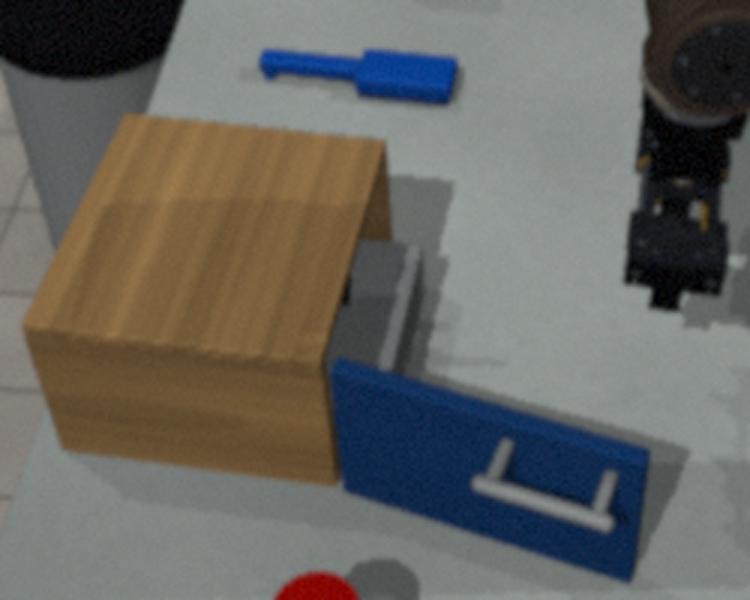

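View pics/ts6c.png

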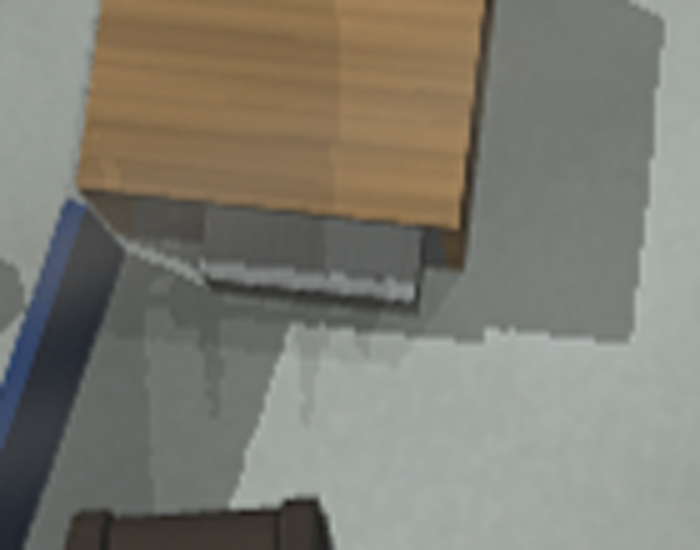

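Run:
```python
from look import *
p=vision.read_camera('top')
w=plane(p,np.array([[205,281],[416,298]])/5+[210,170],64)
for a in w:
    d=a-np.array([677.4,103.8]); print(a,'s',d@[.9964,-.0854],'l',d@[.0854,.9964])
```

```text
[648.17237152 152.64171507] s -33.293491484646665 l 46.16984542299724
[640.0740143   13.88455673] s -29.512833293101103 l -92.77938685292325
```

The tin protrudes about 33 mm and the arm can't push it further, since its body would meet the roof edge. The closing door will have to nudge it the rest of the way. I go back for the handle.

```bash
python3 - <<'E'
import numpy as np
for f in (98,100,102):
    a=np.radians(-f);R=np.array([[np.cos(a),-np.sin(a)],[np.sin(a),np.cos(a)]])
    p1=np.array([623.8,57.4]);p2=np.array([530.9,316.4])
    c=np.linalg.solve(np.eye(2)-R,p2-R@p1); print(f,c.round(1),np.hypot(*(p1-c)).round(1),(p1-c).round(1))
E
python3 go.py 480 250 240 0 531 316 240 -104.7
```

```text
98 [689.9 227.3] 182.3 [ -66.1 -169.9]
100 [686.  225.9] 179.6 [ -62.2 -168.5]
102 [682.2 224.5] 177.0 [ -58.4 -167.1]
[147.1, 30.7, -107.5, np.float64(85.1)]
[217.2, 75.9, -106.2, np.float64(-170.2)]
q [  5.  21. 119.   0.  39. -80.] t 51.325 tcp [439.2 106.5 131. ] [178.8  -0.3  85.1]
```

```bash
python3 -m pendant '[[0,0,-50,10],[0,5,-107,20],[30,10,-107,30],[60,15,-107,42],[90,20,-107,53],[120,25,-107,64],[147,30,-107,74],[147,30,-107,85]]' 0.6; python3 go.py 531 316 240 -75
```

```text
t: 52.32
eef_pos: [479.6, 251.3, 237.2]
tcp_rot: [-3.139, -0.018, 0.02]
ft_force: [-0.7, 0.5, -0.1]
opening: 0.399
[52.7, -63.7, -1.7, np.float64(76.1)]
q [ 21.  20. 100.  -0.  59.  20.] t 52.325 tcp [479.6 251.3 237.2] [-179.8   -1.     1.1]
```

```bash
python3 -m pendant '[[10,-20,0,10],[20,-40,0,20],[35,-60,0,30],[53,-64,0,40],[53,-64,0,50],[53,-64,0,60],[53,-64,0,70],[53,-64,0,80]]'; python3 -m pendant '[[0,0,0,10],[0,0,0,20],[0,0,0,26],[0,0,0,26]]' 0.68; python3 go.py 531 316 200 -104.7
```

```text
t: 53.32
eef_pos: [531.3, 316.2, 235.9]
tcp_rot: [-3.126, -0.001, -1.382]
ft_force: [0.0, 0.2, 0.4]
opening: 0.397
t: 53.82
eef_pos: [531.4, 316.0, 233.9]
tcp_rot: [-3.129, 0.004, -1.836]
ft_force: [-0.8, -0.3, -0.2]
opening: 0.32
[0.2, 0.8, 33.9, np.float64(-0.5)]
q [ 25.  26.  89.  -0.  64. 130.] t 53.825 tcp [531.4 316.  233.9] [-179.3    0.2 -105.2]
```

```bash
python3 -m pendant '[[0,0,34,0],[0,0,34,0],[0,0,34,0]]'
python3 - <<'E'
from look import *
p=shot('wrist','wh1')
E
python3 go.py 531 316.4 118 -104.7
```

```text
t: 54.2
eef_pos: [532.2, 316.1, 200.3]
tcp_rot: [-3.129, 0.004, -1.835]
ft_force: [0.4, 0.3, 0.5]
opening: 0.319
[0.5, 2.3, 82.7, np.float64(-0.4)]
q [ 25.  28.  92.  -0.  60. 130.] t 54.25 tcp [532.3 316.2 200.7] [-179.3    0.2 -105.1]
```

View pics/wh1.png

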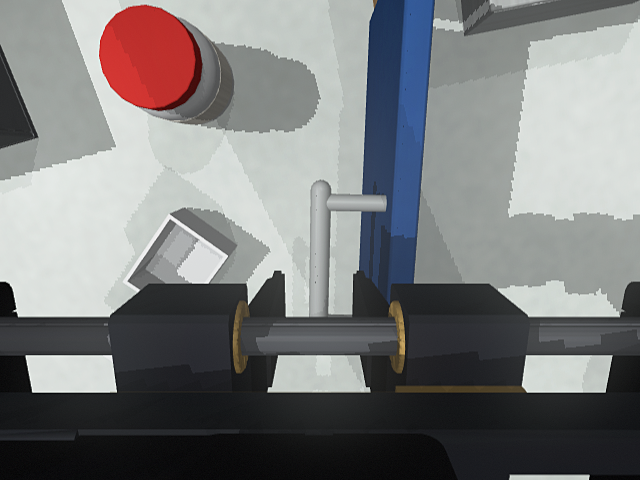

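```bash
python3 -m pendant '[[0,1,50,0],[0,1,75,0],[0,1,82,0],[0,1,82,0]]'; python3 -m pendant '[[0,0,0,0],[0,0,0,0],[0,0,0,0],[0,0,0,0],[0,0,0,0]]' 1; sed -i 's/-45.5,175/-46.5,174/' arc.py; python3 arc.py -4 -11 -18 -25 -32 -39 -45 -48;python3 go.py 531 316.4 118 -104.7
```

```text
t: 54.75
eef_pos: [532.9, 316.7, 119.6]
tcp_rot: [-3.128, 0.005, -1.835]
ft_force: [-0.9, 0.1, -0.7]
opening: 0.319
t: 55.38
eef_pos: [533.2, 316.8, 120.5]
tcp_rot: [-3.127, 0.006, -1.835]
ft_force: [-1.6, -1.0, 6.5]
opening: 0.117
-4.0 [12.  3.]
-11.0 [34.  6.]
-18.0 [56.  6.]
-25.0 [78.  3.]
-32.0 [99. -2.]
-39.0 [120. -10.]
-45.0 [137. -18.]
-48.0 [145. -23.]
[1.0, 2.0, 2.5, np.float64(-0.4)]
q [ 25.  33.  96.  -0.  50. 130.] t 55.375 tcp [533.2 316.8 120.5] [-179.2    0.3 -105.1]
```

```bash
python3 -m pendant '[[12,3,0,-4],[34,6,0,-11],[56,6,0,-18],[78,3,0,-25],[99,-2,0,-32],[120,-10,0,-39],[137,-18,0,-45],[145,-23,0,-48]]'; python3 -m pendant '[[0,0,0,0],[0,0,0,0]]'
```

```text
t: 56.38
eef_pos: [516.0, 169.8, 120.5]
tcp_rot: [-3.131, -0.006, -0.995]
ft_force: [-9.7, -2.5, 11.7]
opening: 0.118
t: 56.62
eef_pos: [515.9, 169.9, 120.6]
tcp_rot: [-3.131, -0.006, -0.995]
ft_force: [-1.9, -0.4, 1.5]
opening: 0.119
```

```bash
python3 arc.py -7 -14 -22; python3 -m pendant '[[10,2,0,-3],[22,5,0,-7],[44,7,0,-14],[69,5,0,-22],[69,5,0,-22]]'; python3 arc.py -3 -6 -9 -12 -15 -18 -21 -24 -26
python3 - <<'E'
from look import *
p=shot('top','tc1'); cv2.imwrite('pics/tc1c.png',cv2.resize(p['pixels'][170:280,210:350,::-1],None,fx=5,fy=5,interpolation=cv2.INTER_CUBIC))
E
```

```text
-7.0 [22.  4.]
-14.0 [43.  6.]
-22.0 [69.  5.]
t: 57.25
eef_pos: [550.2, 109.1, 120.6]
tcp_rot: [-3.133, -0.01, -0.613]
ft_force: [3.2, 5.3, -4.2]
opening: 0.118
-3.0 [9. 2.]
-6.0 [18.  4.]
-9.0 [28.  5.]
-12.0 [37.  6.]
-15.0 [47.  6.]
-18.0 [56.  6.]
-21.0 [65.  5.]
-24.0 [75.  4.]
-26.0 [81.  3.]
```

View pics/tc1c.png

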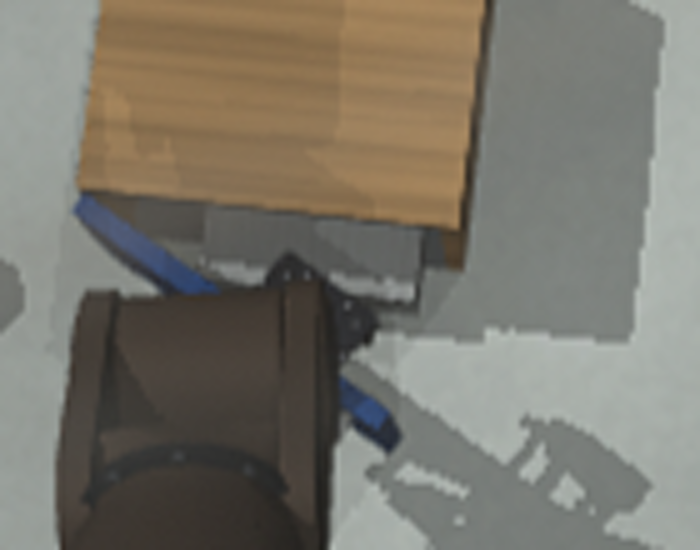

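```bash
python3 -m pendant '[[5,1,0,-1.5],[9,2,0,-3],[14,3,0,-4.5],[18,4,0,-6],[23,4,0,-7.5],[28,5,0,-9],[37,6,0,-12],[37,6,0,-12]]'
python3 - <<'E'
from look import *
p=shot('top','tc2'); cv2.imwrite('pics/tc2c.png',cv2.resize(p['pixels'][170:280,210:350,::-1],None,fx=5,fy=5,interpolation=cv2.INTER_CUBIC))
E
```

```text
t: 58.3
eef_pos: [577.5, 83.6, 120.7]
tcp_rot: [-3.134, -0.012, -0.404]
ft_force: [3.0, 7.6, -7.6]
opening: 0.118
```

View pics/tc2c.png

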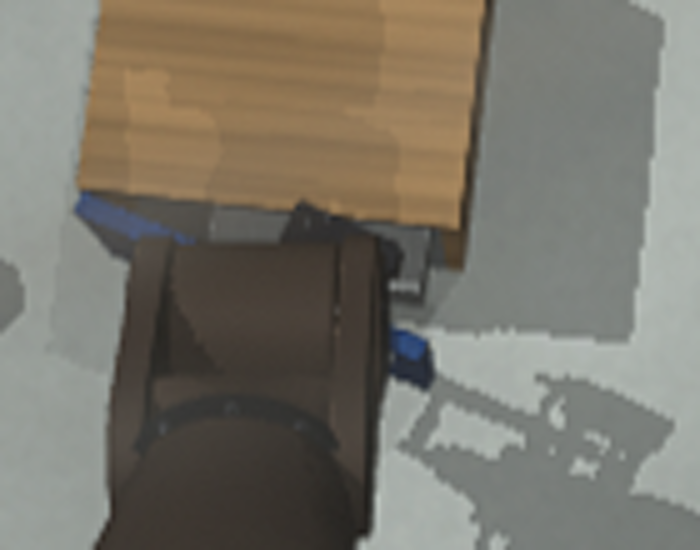

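```bash
python3 -m pendant '[[5,1,0,-1.5],[9,2,0,-3],[14,3,0,-4.5],[18,4,0,-6],[23,4,0,-7.5],[28,5,0,-9],[33,6,0,-10.5],[37,6,0,-12]]'
python3 - <<'E'
from look import *
p=shot('top','tc3'); cv2.imwrite('pics/tc3c.png',cv2.resize(p['pixels'][170:280,210:350,::-1],None,fx=5,fy=5,interpolation=cv2.INTER_CUBIC))
E
```

```text
t: 59.35
eef_pos: [609.3, 64.2, 120.7]
tcp_rot: [-3.135, -0.013, -0.194]
ft_force: [0.3, 8.9, -6.6]
opening: 0.117
```

View pics/tc3c.png

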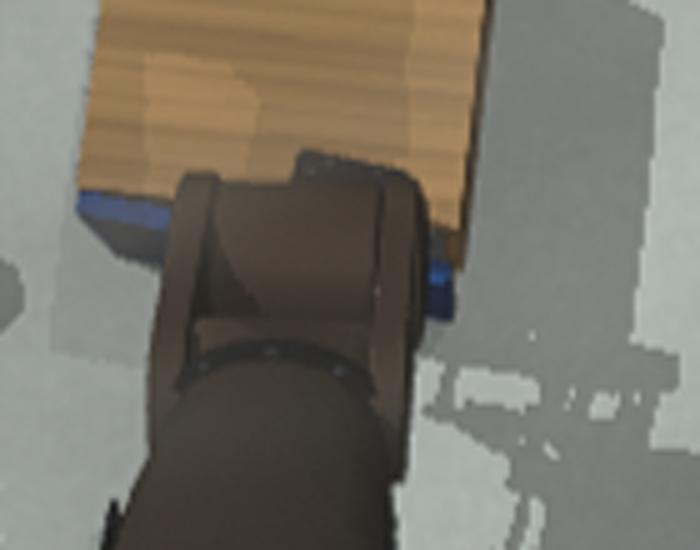

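```bash
python3 -m pendant '[[4,1,0,-1.5],[8,2,0,-3],[12,3,0,-4],[16,3.5,0,-5.2],[19,4,0,-6.2],[19,4,0,-6.2]]'
python3 - <<'E'
from look import *
p=shot('top','tc4'); cv2.imwrite('pics/tc4c.png',cv2.resize(p['pixels'][170:280,210:350,::-1],None,fx=5,fy=5,interpolation=cv2.INTER_CUBIC))
print(env.state()['ft_force'])
E
```

```text
t: 60.15
eef_pos: [623.9, 58.2, 120.6]
tcp_rot: [-3.135, -0.005, -0.084]
ft_force: [-18.6, 14.2, 7.4]
opening: 0.117
[-19.72559595  13.71785272   6.78684494]
```

View pics/tc4c.png

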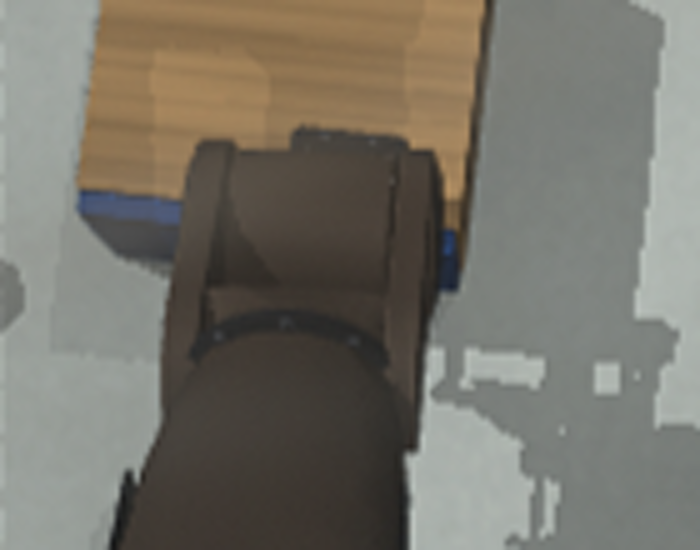

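```bash
python3 -m pendant '[[2,0,0,0],[2,0,0,0],[2,0,0,0]]'; python3 -m pendant '[[0,0,0,0],[0,0,0,0],[0,0,0,0],[0,0,0,0]]' 0.68; python3 -m pendant '[[0,0,-50,0],[0,0,-110,0],[-60,0,-130,0],[-120,0,-130,0],[-180,0,-130,0],[-180,0,-130,0]]'
python3 - <<'E'
from look import *
for c in('top','side'):
    p=shot(c,c+'f'); 
    cv2.imwrite(f'pics/{c}fc.png',cv2.resize(p['pixels'][130:320,220:420,::-1] if c=='top' else p['pixels'][190:390,170:420,::-1],None,fx=3,fy=3,interpolation=cv2.INTER_CUBIC))
E
```

```text
t: 60.58
eef_pos: [623.7, 58.3, 120.6]
tcp_rot: [-3.134, -0.0, -0.084]
ft_force: [-13.0, 5.9, 4.5]
opening: 0.118
t: 61.08
eef_pos: [624.0, 58.1, 120.6]
tcp_rot: [-3.135, -0.001, -0.084]
ft_force: [0.1, 0.0, 0.3]
opening: 0.317
t: 61.82
eef_pos: [441.3, 72.6, 251.2]
tcp_rot: [-3.135, -0.001, -0.083]
ft_force: [1.5, -0.1, -0.2]
opening: 0.321
```

View pics/topfc.png

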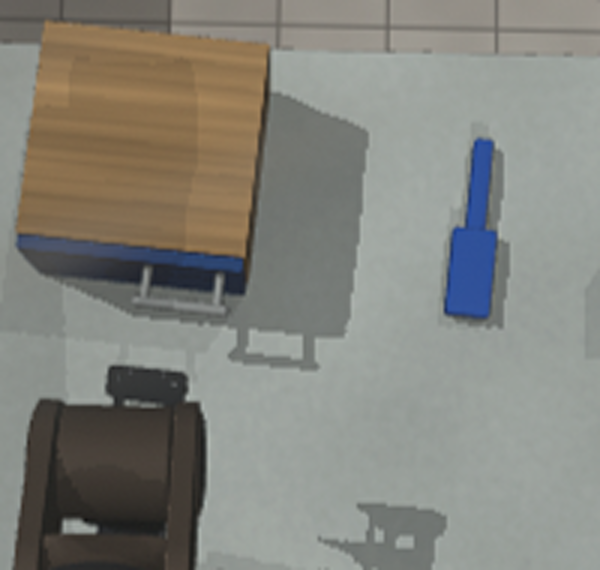

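View pics/sidefc.png

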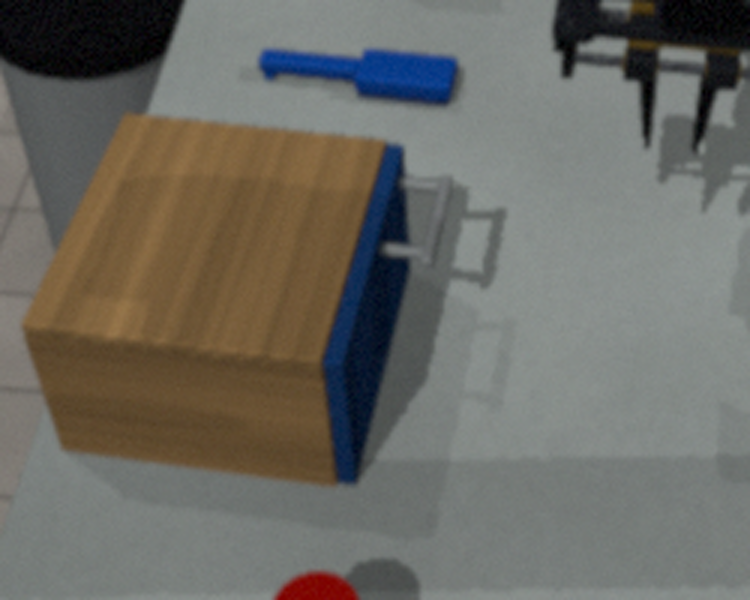

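View pics/topf.png

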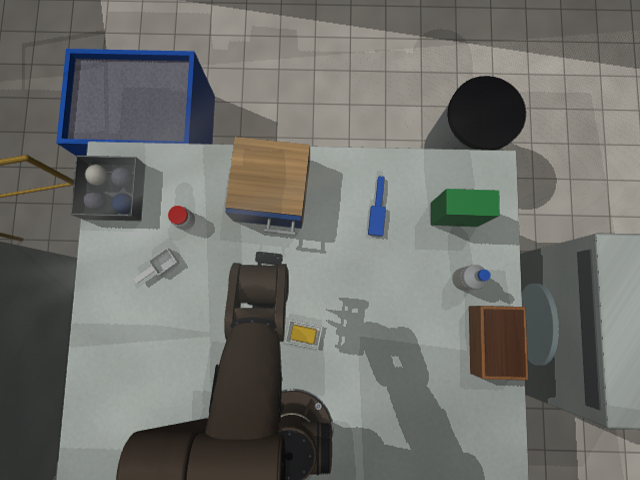

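```bash
python3 go.py 590 90 265 -4.8; python3 -m pendant '[[50,-5,-10,0],[100,-15,-13,0],[147,-30,-13,0],[147,-30,-13,0],[147,-30,-13,0]]'
python3 - <<'E'
from look import *
st=env.state(); p=shot('wrist','wf'); print(st['eef_pos'])
cv2.imwrite('pics/wfc.png',cv2.resize(p['pixels'][0:300,320:520,::-1],None,fx=2,fy=2))
E
```

```text
[143.2, -29.8, -13.2, np.float64(0.0)]
q [  1.  11. 110.   0.  59.   5.] t 61.925 tcp [444.9  72.3 251.3] [-1.796e+02 -1.000e-01 -4.800e+00]
t: 62.55
eef_pos: [594.1, 89.7, 263.9]
tcp_rot: [-3.135, -0.001, -0.084]
ft_force: [-0.4, -0.1, 0.3]
opening: 0.317
[594.09152806  89.6511566  263.92924307]
```

View pics/wfc.png

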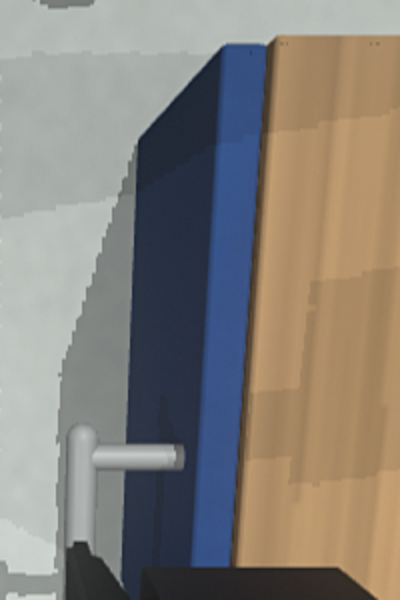

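The door's top edge meets the roof along a tight, parallel seam from (268,45) to (235,560) in the crop, so it is shut. The gripper touches nothing, so I hand in.

```bash
python3 -c "
from cell import job,env
print(job.job_done(), env.state()['t'])"
```

```text
the job is handed in; nothing more can be done
the job is handed in; nothing more can be done
```

The job is done and handed in at about 63 s. Both loose pegs are in the tin with the lid seated, the tin is in the cupboard, and the door is shut.

- **Lid and pegs:** I set the lid aside, laid the two pegs in the tin and put the lid back. Only two pegs were on the worktop. My first grip on the lid closed too slowly and missed, without disturbing anything. After refitting, the side view showed the lid flat.
- **Cupboard:** I opened the door to about 100° and slid the tin in by its bar, then pushed its rear wall with the fingertips. The gripper body would have met the roof edge, so the last 33 mm or so was pushed by the closing door. The tin should therefore sit close behind the door rather than further back.
- **Last checks:** The door held against its stop at about 13–19 N, and the wrist picture showed an even, tight seam. The bystanders looked unmoved in the final top view.
- **Not checked:** I could not see the tin, lid or pegs once the door was closed.

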